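# Put the reagent jars away and shut the drawer

## Task

Put away the small amber jars: stand every jar from the cork mat upright in its own pocket of the open drawer, then swing the keeper bar over them until it clicks shut, and then push the drawer gently home, without slamming it, until it seats in its catch. Leave the bottle, the funnel and the tape where they are.

Things in the scene. Friction and masses are not known exactly. Their poses are not given: they have to be found in the camera images.
- cabinet: Low grey steel drawer unit fixed to the bench, 270 deep (its x) x 376 wide (y) x 124 mm high. Origin: on the bench under the middle of its front edge; +x points into the unit, so its open front looks along its -x, towards the robot; z up. One drawer slides out along the unit's -x. Its floor, walls and top do not move.
- drawer (a joint): How far the drawer is out, in m: 0 = fully home, 0.155 = stop. It starts about 125 to 150 mm out. It stays where left (about 4 N of sliding friction); about 14 mm before home a sprung ball catch is met that takes some 6 N more, and from 3 mm on the catch pulls it home and holds it.
- drawer_front (a point): Middle of the front face of the drawer's pull lip, 58 mm above the bench; moves with the drawer; axes as the unit's. The lip (15 mm deep, 120 wide, 8 mm high) stands out from the top of the drawer's front panel (376 wide, top edge 62 mm above the bench, 10 mm thick). Push here along the unit's +x. With the drawer home the lip's face is 50 mm in front of the unit's front edge. Drawer walls beside and behind the pockets reach at most 58 mm above the bench.
- tray (a point): Middle of the row of six pockets, on the drawer floor (14 mm above the bench), 89 mm behind the pull lip's face; moves with the drawer; axes as the unit's; the row runs along y.
- pocket1 (a point): Centre, on the drawer floor, of pocket 1, the one nearest the keeper's hinge (at the row's -y end). Six equal pockets, 46 mm apart along the unit's y, each 43 x 43 mm inside with grey walls 23 mm high and 3 mm thick; any jar fits any pocket.
- pocket2 (a point): The same for pocket 2, 46 mm to +y of pocket 1.
- pocket3 (a point): The same for pocket 3, 92 mm to +y of pocket 1.
- pocket4 (a point): The same for pocket 4, 138 mm to +y of pocket 1.
- pocket5 (a point): The same for pocket 5, 184 mm to +y of pocket 1.
- pocket6 (a point): The same for pocket 6, 230 mm to +y of pocket 1.
- keeper (a joint): Angle of the keeper bar in rad: 0 = shut, lying along the row over the jars' caps; it starts 1.15 to 1.4 open, swung out over the drawer's front panel towards the robot, and stops at 1.6. It stays where left (0.06 N m); the last 0.05 rad pass over a sprung ball catch that takes 1 to 2 N more at the knob and holds it shut. It can only shut over jars that stand on the floor of their pockets.
- keeper_hinge (a point): On the vertical hinge axis of the keeper bar, 82 mm above the bench, 45 mm to -y of pocket 1. The flat aluminium bar is 14 mm wide and 296 mm long from this axis, with a 6 mm radius ball nose at its end; its underside is 77 and its top 87 mm above the bench. Seen from above it shuts by turning clockwise. At the row's other end a steel catch post, 26 x 10 mm, its top 95 mm above the bench, stands 47 mm to +y of pocket 6.
- keeper_knob (a point): Centre of the top of the keeper's upright black knob, 14 mm in diameter and 20 mm high, 205 mm from the hinge axis; this point is 107 mm above the bench. Push or pinch it round the hinge.
- mat: Cork mat fixed to the bench, 190 (x) x 270 (y) x 3 mm. Origin: centre of its underside. The jars to be put away stand on it.
- jar1: Small closed amber jar with a black screw cap, a plain upright cylinder 36 mm in diameter and 60 mm high, about 100 g, with a thick heavy base so that it slides rather than topples. Origin: centre of its underside; z up through the cap. Four to six such jars are present; an absent one reads None.
- jar2: Another jar like jar1.
- jar3: Another jar like jar1.
- jar4: Another jar like jar1.
- jar5: Another jar like jar1.
- jar6: Another jar like jar1.
- reagent: Bystander: amber reagent bottle with a blue cap, 66 mm in diameter, 150 mm high, on the bench. Origin: centre of its underside. Leave alone.
- funnel: Bystander: red plastic funnel standing on its 72 mm mouth, 75 mm high. Origin: centre of its underside. Leave alone.
- tape: Bystander: roll of black tape lying flat, 70 mm in diameter, 19 mm high. Origin: centre of its underside. Leave alone.

How it is judged:
On the way, in this order (a step that is already met when the one before it is completed fails the run):
1. every jar stands upright on the floor of a pocket, the keeper still open and the drawer still out (x of jar1 in the frame of tray between -0.012 and 0.012 m and y of jar1 in the frame of tray between -0.125 and 0.125 m and z of each of jar1, jar2, jar3, jar4, jar5, jar6 in the frame of tray below 0.006 m and angle between each of jar1, jar2, jar3, jar4, jar5, jar6's own z axis and vertical below 0.15 rad and x of jar2 in the frame of tray between -0.012 and 0.012 m and y of jar2 in the frame of tray between -0.125 and 0.125 m and x of jar3 in the frame of tray between -0.012 and 0.012 m and y of jar3 in the frame of tray between -0.125 and 0.125 m and x of jar4 in the frame of tray between -0.012 and 0.012 m and y of jar4 in the frame of tray between -0.125 and 0.125 m and x of jar5 in the frame of tray between -0.012 and 0.012 m and y of jar5 in the frame of tray between -0.125 and 0.125 m and x of jar6 in the frame of tray between -0.012 and 0.012 m and y of jar6 in the frame of tray between -0.125 and 0.125 m and value of joint keeper above 0.1 rad and value of joint drawer above 0.02 m), for 0.2 s.
2. the keeper bar is shut in its catch, the drawer still out (value of joint keeper below 0.03 rad and value of joint drawer above 0.02 m), for 0.2 s.
3. the drawer is home in its catch (value of joint drawer below 0.003 m), for 0.2 s.
At the end, for the whole second after the job is handed in: Every jar present stands upright (within 0.15 rad) on the floor of a pocket (within 12 mm of the row's centre line, less than 6 mm above the floor) and at rest, the keeper is shut (under 0.03 rad) and the drawer is home (under 3 mm) (x of jar1 in the frame of tray between -0.012 and 0.012 m and y of jar1 in the frame of tray between -0.125 and 0.125 m and z of each of jar1, jar2, jar3, jar4, jar5, jar6 in the frame of tray below 0.006 m and angle between each of jar1, jar2, jar3, jar4, jar5, jar6's own z axis and vertical below 0.15 rad and x of jar2 in the frame of tray between -0.012 and 0.012 m and y of jar2 in the frame of tray between -0.125 and 0.125 m and x of jar3 in the frame of tray between -0.012 and 0.012 m and y of jar3 in the frame of tray between -0.125 and 0.125 m and x of jar4 in the frame of tray between -0.012 and 0.012 m and y of jar4 in the frame of tray between -0.125 and 0.125 m and x of jar5 in the frame of tray between -0.012 and 0.012 m and y of jar5 in the frame of tray between -0.125 and 0.125 m and x of jar6 in the frame of tray between -0.012 and 0.012 m and y of jar6 in the frame of tray between -0.125 and 0.125 m and linear speed of each of jar1, jar2, jar3, jar4, jar5, jar6 below 0.02 m/s and value of joint keeper below 0.03 rad and value of joint drawer below 0.003 m); the robot touches nothing.
It fails at once if the bottle, funnel or tape is moved more than 25 mm (distance of any of reagent, funnel, tape from where it was at the start of the episode above 0.025 m).
It fails at once if the drawer is slammed (moves inwards faster than 0.35 m/s) (velocity of joint drawer below -0.35 m/s).
Of jar1, jar2, jar3, jar4, jar5, jar6 only 4 to 6 are there at a start; the rules pass over those that are not, and their reading is None.
At some moment in a run one of jar1, jar2, jar3, jar4, jar5, jar6 may be knocked a few centimetres aside while the robot is not near it.
Once in a run the grip may slacken for a moment while it holds something.
It also fails if it takes over 210 s, if anything falls off the work surface, if the arm or the gripper's body presses on something with over 40 N, if the wrist force passes 120 N, or if a joint passes its speed limit or range.

## Robot

A 6-joint arm with a two-finger parallel gripper is mounted at the origin on the work surface. World frame = base frame: x ahead of the robot, y to its left, z up, the work surface at z = 0. Lengths are in m, angles in rad, forces in N, time in s.
With the tool pointing down it reaches from about 0.25 to 0.725 m from the base axis. Payload 4 kg.
Tool frame: the origin (TCP) lies midway between the tips of the shut fingers; the grasp point (between the pads) lies 19 mm behind it (bot.grip_point_offset is the distance from the TCP to the grasp point, in m); z points along the fingers, y is the line along which they close (so a half turn about z gives the same grasp; the last joint's range is limited). The gripper opens to 85 mm and grips with 20 to 120 N. Pads are 22 mm wide; open, the fingers measure 114 mm over their backs; the gripper's body (76 mm by 85 mm) begins 54 mm behind the grasp point. The pads swing forward as they close: fully open they stand 13 mm farther back than shut.
Start: joints at [-1.311, 0.241, 0.005, 1.335, 0, 1.571], TCP at [0.128, -0.483, 0.231] pointing down, gripper open.
Joint ranges: [-2.72, 2.72], [-1.05, 1.87], [-1.09, 1.28], [-1.99, 2.15], [-1.42, 1.44], [-3.14, 3.14]. Speed limits (rad/s): [2.79, 2.79, 3.14, 3.14, 3.14, 3.14].

## Interface

Orientations are given as a unit quaternion [x, y, z, w].
In Python, from workcell import bot gives the robot as it stands.
- The arm moves only by the tool step_arm, never from a script. Its argument "targets" is text: rows parted by semicolons, each of 7 numbers parted by spaces: the opening, from -1 (shut) to 1 (fully open), so that 0 is half open, then the shift along the world's x, y, z normalised to -1 to 1, where 1 is 0.5 m, then the turn, a rotation vector about the world's x, y, z normalised to -1 to 1, where 1 is pi/4 rad. In form: gripper x y z wx wy wz; .... A call has 1 to 10 rows; each row is the pose to reach, as a shift and turn from the pose commanded when the call began; what a row does not reach only later rows make up. A row lasts 1/12 s, in which the tool goes at most 41.7 mm and 7.16 degrees, less where a joint would pass 70% of its speed; a pose out of reach is approached as far as the arm can. A call with a number of a shift or a turn outside -1 to 1 is refused whole. A call with a gripper value outside its range is refused whole. The fingers move at their own pace and stop on an object; the grip force is fixed at half the most. Time passes only in rows, so rows that repeat a pose let the fingers close. It gives the time, the measured TCP pose, the force, the opening and the grip force at its end, in the units of the state.
- bot.get_obs(): the state, without advancing time (a new reading comes with each control period).
- bot.camera(name): name is "side" or "top"; returns the picture (420x560x3 uint8, red, green, blue); there is no depth.
- bot.camera_info(name): a dict with "vertical_fov" (degrees; the focal length in pixels is half the picture's height over the tangent of half this angle, whatever the lens; pixels are square), "cx", "cy" (the principal point, pixels), "pose" (4x4, takes a point from camera to world coordinates). Camera axes: x right, y up, looking along -z (the intrinsics and any distortion apply to the point x, -y, -z); pixel columns grow to the right and rows downward; lengths in m; the calibration is good to about 2 mm. A picture is of the moment at which its call begins. camera_info takes no time and is no camera call.
- bot.job_done(): hands the job in; it is judged then, once.
The state is a dict: "clock": time; "joint_pos": joint angles; "joint_vel": joint speeds; "tau": joint torques, N m; "eef_pos": TCP position; "tool_rot": TCP orientation; "ft_force": force on the tool from outside, world axes, zero at the start; "ft_torque": the same for the moment, N m; "grip_width": finger opening in m; "grasp_force": force on a finger pad.
Only numpy, scipy, OpenCV 4.12 (cv2) and the standard library are available. Lean on these libraries where they do the work, as an engineer would, in place of code of your own. Each camera call takes 0.05 s, during which the arm holds its last target. There are 200 camera calls.

## Working session

There is one attempt and no reset: what is moved stays moved. The work goes in short steps, Python scripts to look and compute and a tool call to move; the robot and the scene stay as the last step left them, time stands still between calls to the robot, and variables do not carry over. Pictures are saved under pics/ and viewed, at most 14 in all, crops included, and the job is handed in when it is done.

Besides the shell and the picture viewer there is one more tool, called after ">>>" in YAML: its name, and indented under it one key for each argument. step_arm: Moves the arm, as the interface text tells. Scaled input: -1 to 1 covers 0.5 m each way for a shift and pi/4 rad each way for a turn. Its arguments: {"type":"object","properties":{"targets":{"type":"string"}},"required":["targets"]}

```bash
mkdir -p pics
python3 - <<'E'
from workcell import bot
import cv2,numpy as np
for n in("top","side"):
    cv2.imwrite(f"pics/{n}0.png",bot.camera(n)[:,:,::-1]); i=bot.camera_info(n); print(n,{k:(np.round(v,3).tolist() if not isinstance(v,str) else v) for k,v in i.items()})
o=bot.get_obs(); print({k:np.round(v,3).tolist() for k,v in o.items()})
E
```

```text
top {'vertical_fov': 54.088, 'cx': 281.862, 'cy': 207.529, 'pose': [[0.011, 0.988, -0.153, 0.417], [-1.0, 0.012, 0.005, -0.044], [0.007, 0.153, 0.988, 1.297], [0.0, 0.0, 0.0, 1.0]]}
side {'vertical_fov': 52.394, 'cx': 277.736, 'cy': 210.183, 'pose': [[-0.996, 0.06, -0.064, 0.535], [-0.088, -0.648, 0.757, 0.855], [0.004, 0.76, 0.65, 0.889], [0.0, 0.0, 0.0, 1.0]]}
{'clock': 0.1, 'joint_pos': [-1.311, 0.241, 0.004, 1.335, -0.0, 1.571], 'joint_vel': [0.001, 0.0, 0.002, -0.002, 0.0, 0.001], 'tau': [-0.001, -37.314, 25.301, 0.011, 0.0, -0.0], 'eef_pos': [0.128, -0.483, 0.231], 'tool_rot': [0.992, 0.13, -0.0, -0.001], 'ft_force': [1.029, -0.753, -0.512], 'ft_torque': [-0.007, -0.047, 0.0], 'grasp_force': 0.0, 'grip_width': 0.085}
```

View pics/top0.png

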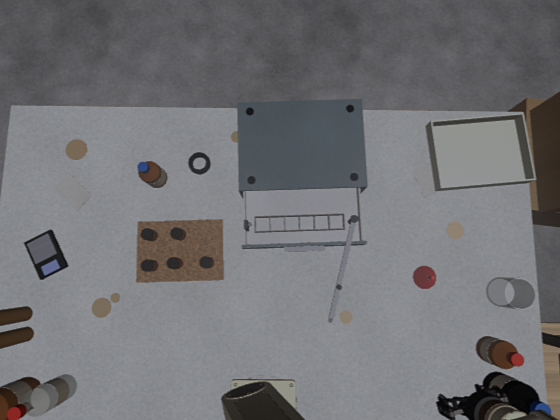

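View pics/side0.png

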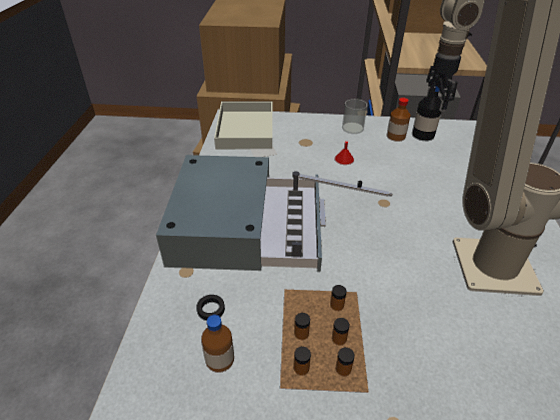

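Top view: five jars on the mat at about (149,234), (178,234), (150,266), (174,263), (207,262). The pocket row runs from (256,223) to (343,223), and the open keeper from its hinge at (353,219) to (331,320).

```bash
cat > h.py <<'E'
import numpy as np,cv2
from workcell import bot
def ray(n,u,v):
    i=bot.camera_info(n);P=np.array(i["pose"]);f=210/np.tan(np.radians(i["vertical_fov"]/2))
    d=P[:3,:3]@np.array([(u-i["cx"])/f,-(v-i["cy"])/f,-1.]);return P[:3,3],d
def onz(n,u,v,z):
    o,d=ray(n,u,v);return (o+d*(z-o[2])/d[2]).round(4)
def proj(n,p):
    i=bot.camera_info(n);P=np.array(i["pose"]);f=210/np.tan(np.radians(i["vertical_fov"]/2))
    q=P[:3,:3].T@(np.array(p)-P[:3,3]);return np.array([i["cx"]+f*q[0]/-q[2],i["cy"]-f*q[1]/-q[2]])
def dark(im,x0,y0,x1,y1,th,amin):
    m=(im[y0:y1,x0:x1].max(2)<th).astype(np.uint8)
    n,l,s,c=cv2.connectedComponentsWithStats(m)
    return [(s[k,4],c[k]+[x0,y0],s[k,:4]+[x0,y0,0,0]) for k in range(1,n) if s[k,4]>=amin]
E
python3 - <<'E'
from h import *
t=cv2.imread("pics/top0.png");s=cv2.imread("pics/side0.png")
for a,c,b in dark(t,136,218,224,284,60,20):print("top",a,c.round(1),b)
for a,c,b in dark(s,280,275,370,390,50,20):print("side",a,c.round(1),b,onz("side",*c,.053))
a=cv2.resize(t[180:330,230:380],None,fx=4,fy=4,interpolation=cv2.INTER_CUBIC)
cv2.imwrite("pics/d0.png",a)
a=cv2.resize(s[160:280,240:400],None,fx=5,fy=5,interpolation=cv2.INTER_CUBIC)
cv2.imwrite("pics/d1.png",a)
E
```

```text
top 141 [147.9 234.3] [141 229  16  12]
top 128 [177.  233.4] [171 228  13  12]
top 135 [173.5 262.7] [167 257  15  12]
top 120 [205.8 262. ] [200 257  13  11]
top 147 [148.3 265.1] [141 260  16  11]
side 157 [338.6 291.9] [332 285  14  15] [0.4409 0.1769 0.053 ]
side 126 [302.  320.6] [295 313  15  16] [0.5269 0.2684 0.053 ]
side 155 [341.2 325.6] [334 318  15  16] [0.437 0.274 0.053]
side 86 [301.7 356.7] [295 347  16  17] [0.5236 0.3602 0.053 ]
side 107 [345.7 357.3] [338 348  16  17] [0.4293 0.3531 0.053 ]
```

View pics/d0.png

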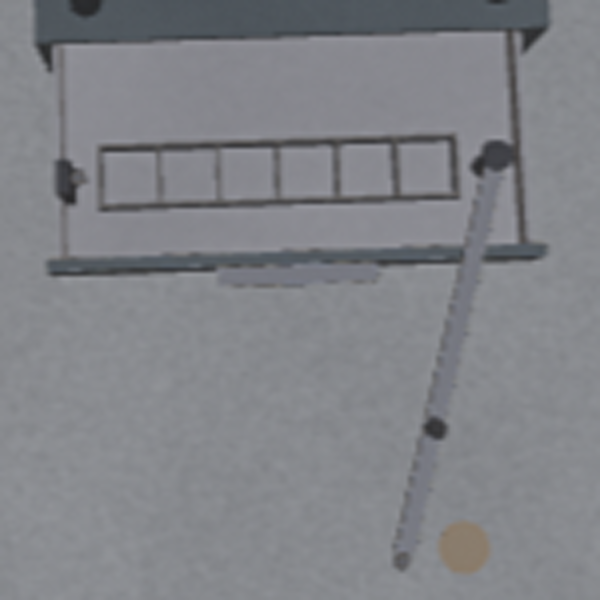

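View pics/d1.png

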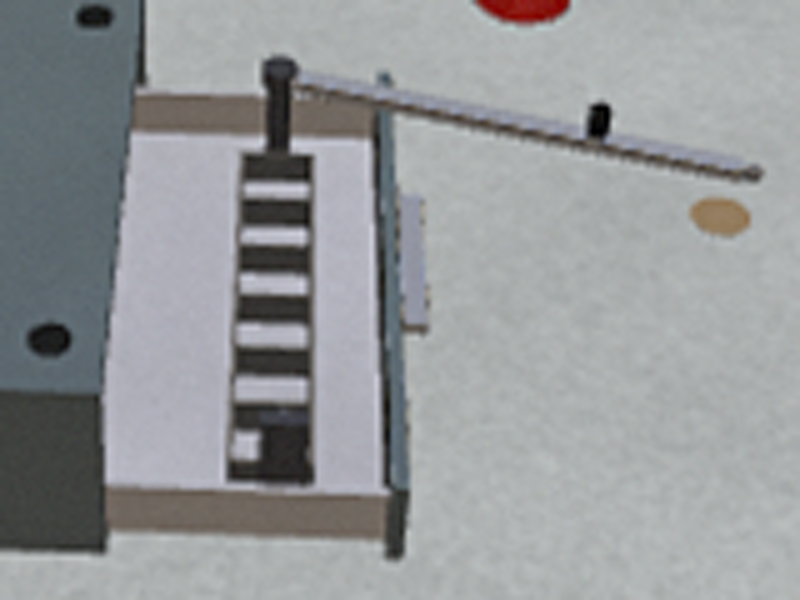

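Drawer crops: in the top crop the pocket row's outer corners are at (100,148), (456,136), (458,197) and (102,209), with the knob at (434,428) and the pull lip's front edge at y≈284. The side crop agrees with this, and all pockets are empty.

Run:
```python
from h import *
q=lambda x,y:((x+.5)/4-.5+230,(y+.5)/4-.5+180)
C=[onz("top",*q(*p),.037) for p in [(100,148),(456,136),(458,197),(102,209)]]
for c in C:print(c)
print("len",np.linalg.norm(C[0]-C[1]),np.linalg.norm(C[2]-C[3]),np.linalg.norm(C[0]-C[3]))
m=np.mean(C,0);d=(C[0]+C[3]-C[1]-C[2]);d=d/np.linalg.norm(d);print("tray",m,"ydir",d,"yaw",np.arctan2(-d[0],d[1]))
for k in range(6):print(k+1,(m+d*(k-2.5)*.046).round(4))
print("hinge",m-d*(.115+.045),"knob",onz("top",*q(434,428),.107), "lip",onz("top",*q(218,286),.058),onz("top",*q(380,282),.058),onz("top",*q(299,284),.058))
# side check of tray
r=lambda x,y:((x+.5)/5-.5+240,(y+.5)/5-.5+160)
S=[onz("side",*r(*p),.037) for p in[(242,155),(313,155),(313,483),(228,482)]];print(S,np.mean(S,0))
for u,v in[(147.9,234.3),(177,233.4),(173.5,262.7),(205.8,262),(148.3,265.1)]:
    print("jar",onz("top",u,v,.052))
print("knobside",onz("side",*r(600,105),.107))
```

```text
[0.5818 0.0329 0.037 ]
[ 0.5944 -0.2423  0.037 ]
[ 0.547  -0.2433  0.037 ]
[0.5346 0.0304 0.037 ]
len 0.2754882937621851 0.2739807474987978 0.04726616125728852
tray [ 0.56445  -0.105575  0.037   ] ydir [-0.04549847  0.99896441  0.        ] yaw 0.04551418250211472
1 [ 0.5697 -0.2205  0.037 ]
2 [ 0.5676 -0.1745  0.037 ]
3 [ 0.5655 -0.1286  0.037 ]
4 [ 0.5634 -0.0826  0.037 ]
5 [ 0.5613 -0.0366  0.037 ]
6 [0.5592 0.0093 0.037 ]
hinge [ 0.57172976 -0.26540931  0.037     ] knob [ 0.3746 -0.2131  0.107 ] lip [ 0.4758 -0.059   0.058 ] [ 0.4801 -0.1805  0.058 ] [ 0.4779 -0.1197  0.058 ]
[array([ 0.5943, -0.2365,  0.037 ]), array([ 0.5484, -0.2408,  0.037 ]), array([0.5356, 0.0499, 0.037 ]), array([0.5818, 0.0534, 0.037 ])] [ 0.565025 -0.0935    0.037   ]
jar [0.5221 0.3536 0.052 ]
jar [0.5259 0.2659 0.052 ]
jar [0.4378 0.272  0.052 ]
jar [0.441  0.1754 0.052 ]
jar [0.4299 0.3469 0.052 ]
knobside [ 0.3741 -0.2169  0.107 ]
```

```bash
cat >> h.py <<'E'
def jars(n,im,box,th):  # cap-top disc from outer edges of dark blob (bbox far side)
    out=[]
    for a,c,b in dark(im,*box,th,40):
        out.append(onz(n,b[0]+5.5,b[1]+5.5,.063))
    return out
E
python3 - <<'E'
from h import *
t=cv2.imread("pics/top0.png");g=cv2.cvtColor(t,cv2.COLOR_BGR2GRAY).astype(np.float32)
print("jars",jars("top",t,(136,218,224,284),60))
d=np.array([-.0455,.999]);xd=np.array([.999,.0455]);m=np.array([.5645,-.1056])
# profile along row at z=.037
s=np.arange(-.16,.16,.0005);pr=np.zeros_like(s)
for o in(-.01,-.005,0,.005,.01):
    p=np.array([proj("top",[*(m+xd*o+d*k),.037]) for k in s],np.float32)
    pr+=cv2.remap(g,p[:,:1],p[:,1:],cv2.INTER_CUBIC)[:,0]/5
from scipy.signal import find_peaks
pk,_=find_peaks(-pr,prominence=4);print([(round(float(s[k]*1e3),1),round(float(pr[k]))) for k in pk])
o=np.arange(-.12,.06,.0005)
pr=np.zeros_like(o)
for k in np.array([-.115,-.069,-.023,.023,.069,.115])-.002:
    p=np.array([proj("top",[*(m+xd*a+d*k),.037]) for a in o],np.float32)
    pr+=cv2.remap(g,p[:,:1],p[:,1:],cv2.INTER_CUBIC)[:,0]/6
pk,_=find_peaks(-pr,prominence=4);print([(round(float(o[k]*1e3),1),round(float(pr[k]))) for k in pk])
E
```

```text
jars [array([0.5205, 0.3543, 0.063 ]), array([0.5246, 0.2646, 0.063 ]), array([0.4382, 0.2722, 0.063 ]), array([0.4393, 0.1743, 0.063 ]), array([0.4285, 0.3487, 0.063 ])]Traceback (most recent call last):
  File "<stdin>", line 8, in <module>
  File "h.py", line 9, in proj
    i=bot.camera_info(n);P=np.array(i["pose"]);f=210/np.tan(np.radians(i["vertical_fov"]/2))
ValueError: time passes only in moves, steps and waits
```

>>> step_arm:
  targets: "0.41 0.08 0.08 0.0 0 0 0.15; 0.41 0.16 0.16 0.0 0 0 0.3; 0.41 0.24 0.24 0.0 0 0 0.45; 0.41 0.3 0.32 0 0 0 0.6; 0.41 0.36 0.4 0 0 0 0.75; 0.41 0.4 0.48 0 0 0 0.86; 0.41 0.4 0.56 0 0 0 0.86; 0.41 0.4 0.64 0 0 0 0.86; 0.41 0.4 0.72 0 0 0 0.86; 0.41 0.4 0.8 0 0 0 0.86"

```text
clock: 0.93
eef_pos: [0.3249, -0.1316, 0.2309]
tool_rot: [0.893, 0.451, -0.0, -0.0]
ft_force: [0.6, 0.3, -0.1]
grip_width: 0.0601
grasp_force: 0.0
```

```bash
python3 - <<'E'
s=open('h.py').read()
s=s.replace('bot.camera_info(n)','CI[n]').replace('from workcell import bot\n','from workcell import bot\nCI={n:bot.camera_info(n) for n in("top","side")}\n')
open('h.py','w').write(s)
E
python3 - <<'E'
from h import *
t=cv2.imread("pics/top0.png");g=cv2.cvtColor(t,cv2.COLOR_BGR2GRAY).astype(np.float32)
d=np.array([-.0455,.999]);xd=np.array([.999,.0455]);m=np.array([.5645,-.1056])
from scipy.signal import find_peaks
def run(s,f,offs):
    pr=0
    for o in offs:
        p=np.array([proj("top",[*f(k,o),.037]) for k in s],np.float32)
        pr=pr+cv2.remap(g,p[:,:1],p[:,1:],cv2.INTER_CUBIC)[:,0]
    pr/=len(offs);pk,_=find_peaks(-pr,prominence=4);print([(round(float(s[k]*1e3),1),round(float(pr[k]))) for k in pk])
run(np.arange(-.16,.16,.0005),lambda k,o:m+xd*o+d*k,(-.01,-.005,0,.005,.01))
run(np.arange(-.12,.06,.0005),lambda k,o:m+xd*k+d*o,np.array([-.115,-.069,-.023,.023,.069,.115])-.002)
print(bot.get_obs()["joint_pos"])
E
```

```text
[(-155.5, 77), (-134.5, 75), (-89.0, 85), (-44.0, 92), (2.0, 98), (47.5, 108), (92.5, 108), (137.5, 95)]
[(-81.0, 129), (-71.5, 82), (-65.0, 88), (-50.0, 138), (-23.0, 71), (-4.0, 136), (22.5, 64)]
[-3.84988164e-01 -5.78293144e-02 -3.29513476e-01  1.29948727e+00
  2.49053891e-04  1.82154944e+00]
```

>>> step_arm:
  targets: "0.41 0.06 0.08 0.0 0 0 0.15; 0.41 0.12 0.16 0.0 0 0 0.3; 0.41 0.18 0.24 0.0 0 0 0.45; 0.41 0.23 0.32 0 0 0 0.6; 0.41 0.23 0.4 0 0 0 0.75; 0.41 0.23 0.48 0 0 0 0.86; 0.41 0.23 0.56 0 0 0 0.86; 0.41 0.23 0.6 0 0 0 0.86; 0.41 0.23 0.612 -0.05 0 0 0.86; 0.41 0.23 0.612 -0.05 0 0 0.86"

```text
clock: 1.77
eef_pos: [0.4375, 0.1746, 0.2025]
tool_rot: [0.691, 0.723, -0.003, -0.002]
ft_force: [-1.3, 0.5, -0.8]
grip_width: 0.0601
grasp_force: 0.0
```

>>> step_arm:
  targets: "0.41 0.004 0 -0.08 0 0 0; 0.41 0.004 0 -0.16 0 0 0; 0.41 0.004 0 -0.24 0 0 0; 0.41 0.004 0 -0.3 0 0 0; 0.41 0.004 0 -0.357 0 0 0; 0.41 0.004 0 -0.357 0 0 0; -0.4 0.004 0 -0.357 0 0 0; -0.4 0.004 0 -0.357 0 0 0; -0.4 0.004 0 -0.357 0 0 0; -0.4 0.004 0 -0.357 0 0 0"

```text
clock: 2.6
eef_pos: [0.4437, 0.1729, 0.0299]
tool_rot: [0.693, 0.721, 0.002, 0.001]
ft_force: [0.5, -1.0, -1.4]
grip_width: 0.0347
grasp_force: 59.7
```

>>> step_arm:
  targets: "-0.4 0 0 0 0 0 0; -0.4 0 0 0 0 0 0; -0.4 0 0 0 0 0 0; -0.4 0 0 0.04 0 0 0; -0.4 0 0 0.1 0 0 0; -0.4 0 0 0.16 0 0 0; -0.4 0 0 0.22 0 0 0; -0.4 0 0 0.26 0 0 0; -0.4 0 0 0.26 0 0 0; -0.4 0 0 0.26 0 0 0"

```text
clock: 3.43
eef_pos: [0.4428, 0.1729, 0.1593]
tool_rot: [0.693, 0.721, 0.002, 0.001]
ft_force: [-0.1, 0.5, -1.1]
grip_width: 0.0349
grasp_force: 60.0
```

>>> step_arm:
  targets: "-0.4 0.05 -0.06 0 0 0 0; -0.4 0.1 -0.12 0 0 0 0; -0.4 0.15 -0.18 0 0 0 0; -0.4 0.19 -0.24 0 0 0 0; -0.4 0.22 -0.3 0 0 0 0; -0.4 0.232 -0.328 0 0 0 0; -0.4 0.232 -0.328 0 0 0 0; -0.4 0.232 -0.328 -0.08 0 0 0; -0.4 0.232 -0.328 -0.12 0 0 0; -0.4 0.232 -0.328 -0.12 0 0 0"

```text
clock: 4.27
eef_pos: [0.5523, 0.009, 0.0915]
tool_rot: [0.693, 0.721, -0.004, -0.005]
ft_force: [-1.6, -0.5, -2.0]
grip_width: 0.035
grasp_force: 60.2
```

Run:
```python
from h import *
for k in range(3):
    o=bot.get_obs();print(o["eef_pos"].round(4) if hasattr(o["eef_pos"],"round") else o["eef_pos"],o["tool_rot"]);bot.camera("top")
t=bot.camera("top")[:,:,::-1];s=bot.camera("side")[:,:,::-1]
a=cv2.resize(s[140:290,220:400],None,fx=3.6,fy=3.6,interpolation=cv2.INTER_CUBIC)[:540]
b=cv2.resize(t[180:260,200:300],None,fx=1,fy=1)
cv2.imwrite("pics/s1.png",a);cv2.imwrite("pics/t1.png",t)
```

```text
[0.5523 0.009  0.0915] [ 0.6927015   0.72119436 -0.00448417 -0.00481879]
[0.554  0.0091 0.0941] [ 0.692612    0.72129521 -0.00316938 -0.00343369]
[0.5561 0.0092 0.0963] [ 0.69254962  0.72136672 -0.00149274 -0.0016903 ]
```

View pics/s1.png

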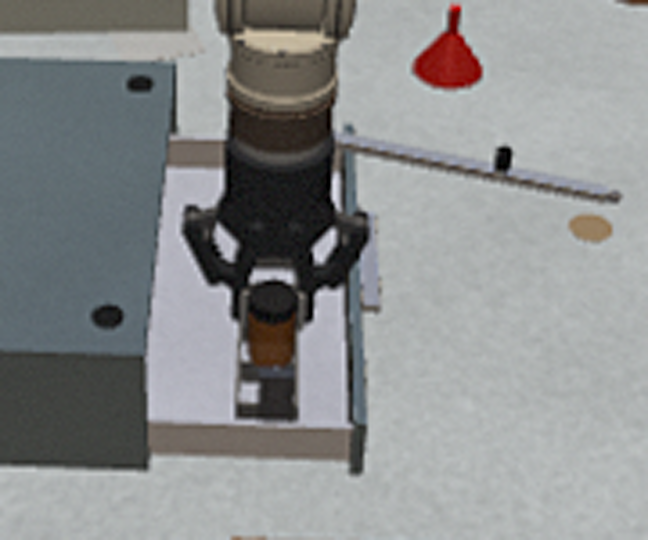

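The side crop shows the jar held squarely over the end pocket. The cap centre is at (272,290) and the base's near edge at (271,367).

Run:
```python
from h import *
o=bot.get_obs();z=o["eef_pos"][2];print(o["eef_pos"].round(4))
r=lambda x,y:((x+.5)/3.6-.5+220,(y+.5)/3.6-.5+140)
b=z-.027
p=onz("side",*r(271,367),b);q=onz("side",*r(272,283),b+.06);print("base near edge",p,"-> centre",p-[-.0012,.018,0],"cap-centre",q)
print("expected pocket6 corner px", [((proj("side",[*np.array([.5591,.0101])+np.array([.999,.0455])*a+np.array([-.0455,.999])*c,.037])-[220,140]+.5)*3.6).round() for a,c in((-.023,.023),(.023,.023))])
```

```text
[0.559  0.009  0.0994]
base near edge [0.5576 0.0311 0.0724] -> centre [0.5588 0.0131 0.0724] cap-centre [0.5602 0.0035 0.1324]
expected pocket6 corner px [array([299., 403.]), array([239., 401.])]
```

>>> step_arm:
  targets: "-0.4 0 0 0 0 0 0; -0.4 0 0 0 0 0 0; -0.4 0 0 0 0 0 0"

```text
clock: 4.77
eef_pos: [0.5585, 0.0086, 0.0988]
tool_rot: [0.693, 0.721, 0.001, 0.001]
ft_force: [-0.4, -0.0, -1.2]
grip_width: 0.0348
grasp_force: 60.2
```

>>> step_arm:
  targets: "-0.4 0.001 0.001 -0.03 0 0 0; -0.4 0.001 0.001 -0.06 0 0 0; -0.4 0.001 0.001 -0.09 0 0 0; -0.4 0.001 0.001 -0.1 0 0 0; -0.4 0.001 0.001 -0.108 0 0 0; -0.4 0.001 0.001 -0.114 0 0 0; -0.4 0.001 0.001 -0.114 0 0 0; -0.4 0.001 0.001 -0.114 0 0 0; -0.4 0.001 0.001 -0.114 0 0 0"

```text
clock: 5.52
eef_pos: [0.559, 0.009, 0.0415]
tool_rot: [0.693, 0.721, 0.0, 0.0]
ft_force: [-0.1, -0.2, -0.9]
grip_width: 0.0348
grasp_force: 60.2
```

>>> step_arm:
  targets: "0.3 0 0 -0.002 0 0 0; 0.3 0 0 -0.002 0 0 0; 0.3 0 0 -0.002 0 0 0; 0.3 0 0 -0.002 0 0 0; 0.3 0 0 0.05 0 0 0; 0.3 0 0 0.12 0 0 0; 0.3 0 0 0.18 0 0 0; 0.3 0 0 0.24 0 0 0; 0.3 0 0 0.26 0 0 0; 0.3 0 0 0.26 0 0 0"

```text
clock: 6.35
eef_pos: [0.5608, 0.009, 0.1746]
tool_rot: [0.693, 0.721, 0.003, 0.003]
ft_force: [0.2, 1.1, 0.4]
grip_width: 0.0551
grasp_force: 0.0
```

>>> step_arm:
  targets: "0.41 -0.05 0.08 0 0 0 0; 0.41 -0.1 0.16 0 0 0 0; 0.41 -0.15 0.24 0 0 0 0; 0.41 -0.2 0.32 0 0 0 0; 0.41 -0.24 0.4 0 0 0 0; 0.41 -0.24 0.48 0 0 0 0; 0.41 -0.24 0.526 0 0 0 0; 0.41 -0.24 0.526 0 0 0 0; 0.41 -0.24 0.526 0 0 0 0; 0.41 -0.24 0.526 0 0 0 0"

```text
clock: 7.18
eef_pos: [0.4373, 0.2714, 0.169]
tool_rot: [0.692, 0.721, -0.002, -0.0]
ft_force: [0.9, -0.4, -0.1]
grip_width: 0.0606
grasp_force: 0.0
```

Run:
```python
from h import *
t=bot.camera("top")[:,:,::-1].copy();s=bot.camera("side")[:,:,::-1].copy()
cv2.imwrite("pics/t2.png",t);cv2.imwrite("pics/s2.png",s)
print(bot.get_obs()["eef_pos"])
for a,c,b in dark(s,240,190,330,280,60,20):print("side",a,c.round(1),b)
for a,c,b in dark(s,280,275,370,390,50,20):print("side",a,c.round(1),b,onz("side",*c,.053))
a=cv2.resize(t[180:290,130:280],None,fx=4,fy=4,interpolation=cv2.INTER_CUBIC);b=cv2.resize(s[160:280,240:400],None,fx=4,fy=4,interpolation=cv2.INTER_CUBIC)
cv2.imwrite("pics/c2.png",a)
```

```text
[0.43810583 0.27036013 0.16973842]
side 50 [295.  193.1] [289 191  13   5]
side 57 [294.9 202. ] [289 200  13   5]
side 52 [294.6 211.5] [288 210  14   4]
side 52 [294.5 221.5] [288 220  14   4]
side 41 [249.6 227.4] [246 225   8   6]
side 286 [294.5 242.6] [286 230  16  27]
side 30 [317.8 248.3] [317 236   6  21]
side 188 [322.9 269.4] [318 259  12  21]
side 134 [328.6 279.1] [319 275  21  16] [0.4654 0.1383 0.053 ]
side 107 [365.3 282.1] [361 275   9  19] [0.3733 0.1395 0.053 ]
side 99 [302.2 321.1] [295 313  15  16] [0.5266 0.2697 0.053 ]
side 111 [341.1 326.1] [334 318  15  16] [0.4373 0.2752 0.053 ]
side 82 [345.9 358. ] [338 348  16  17] [0.4289 0.3547 0.053 ]
side 61 [302.3 359.4] [295 349  16  15] [0.5219 0.3664 0.053 ]
```

View pics/c2.png

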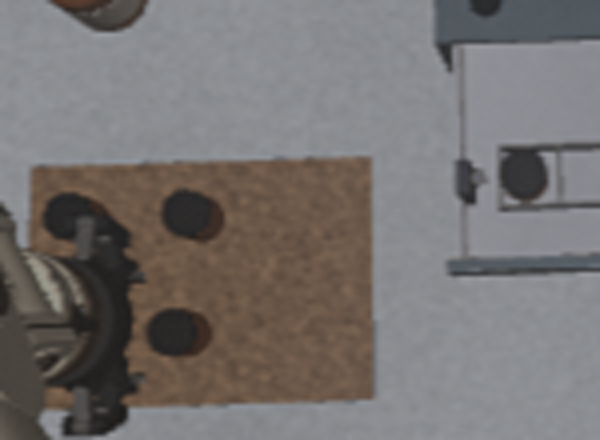

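The top crop shows the first jar standing upright in the end pocket, cap at (523,174). The next jar is undisturbed at (177,332), under the gripper.

>>> step_arm:
  targets: "0.41 0 0.003 -0.08 0 0 0; 0.41 0 0.003 -0.16 0 0 0; 0.41 0 0.003 -0.22 0 0 0; 0.41 0 0.003 -0.26 0 0 0; 0.41 0 0.003 -0.281 0 0 0; 0.41 0 0.003 -0.281 0 0 0; 0.41 0 0.003 -0.281 0 0 0; -0.4 0 0.003 -0.281 0 0 0; -0.4 0 0.003 -0.281 0 0 0; -0.4 0 0.003 -0.281 0 0 0"

```text
clock: 8.12
eef_pos: [0.44, 0.2743, 0.0324]
tool_rot: [0.693, 0.721, 0.002, 0.001]
ft_force: [-0.5, -0.4, 5.0]
grip_width: 0.0345
grasp_force: 59.7
```

>>> step_arm:
  targets: "-0.4 0 0 0 0 0 0; -0.4 0 0 0 0 0 0; -0.4 0 0 0 0 0 0; -0.4 0 0 0.04 0 0 0; -0.4 0 0 0.1 0 0 0; -0.4 0 0 0.16 0 0 0; -0.4 0 0 0.22 0 0 0; -0.4 0 0 0.26 0 0 0; -0.4 0 0 0.26 0 0 0; -0.4 0 0 0.26 0 0 0"

```text
clock: 8.95
eef_pos: [0.4394, 0.2742, 0.162]
tool_rot: [0.693, 0.721, 0.002, 0.001]
ft_force: [-1.3, -0.0, -1.7]
grip_width: 0.0347
grasp_force: 59.9
```

Run:
```python
from h import *
t=cv2.imread("pics/t2.png")
for a,c,b in dark(t,250,210,270,235,60,40):print(a,c,b,onz("top",b[0]+5.9,b[1]+5.6,.074),onz("top",*c,.07))
```

```text
107 [260.38317757 222.69158879] [256 217  10  13] [0.5592 0.0086 0.074 ] [0.5593 0.0133 0.07  ]
```

>>> step_arm:
  targets: "-0.4 0.03 -0.08 0 0 0 0; -0.4 0.06 -0.16 0 0 0 0; -0.4 0.1 -0.24 0 0 0 0; -0.4 0.13 -0.32 0 0 0 0; -0.4 0.17 -0.4 0 0 0 0; -0.4 0.2 -0.48 0 0 0 0; -0.4 0.23 -0.55 0 0 0 0; -0.4 0.244 -0.6 0 0 0 0; -0.4 0.244 -0.619 -0.06 0 0 0; -0.4 0.244 -0.619 -0.114 0 0 0"

```text
clock: 9.78
eef_pos: [0.5613, -0.0396, 0.1021]
tool_rot: [0.695, 0.719, 0.0, 0.001]
ft_force: [-0.9, 1.0, -2.0]
grip_width: 0.0351
grasp_force: 44.5
```

>>> step_arm:
  targets: "-0.4 0 0 0 0 0 0; -0.4 0 0 0 0 0 0; -0.4 0 0 0 0 0 0; -0.4 0 0 0 0 0 0; -0.4 0 0 0 0 0 0; -0.4 0 0 0 0 0 0"

```text
clock: 10.28
eef_pos: [0.5614, -0.0355, 0.1048]
tool_rot: [0.692, 0.721, 0.001, 0.001]
ft_force: [-0.3, -0.3, -1.6]
grip_width: 0.0347
grasp_force: 60.2
```

Run:
```python
from h import *
o=bot.get_obs();print(o["eef_pos"].round(4),o["ft_force"],o["grip_width"])
s=bot.camera("side")[:,:,::-1].copy()
cv2.imwrite("pics/s3.png",cv2.resize(s[140:290,220:400],None,fx=3.6,fy=3.6,interpolation=cv2.INTER_CUBIC))
```

```text
[ 0.5614 -0.0355  0.1048] [-0.29916515 -0.32989929 -1.55260476] 0.03473211001895973
```

View pics/s3.png

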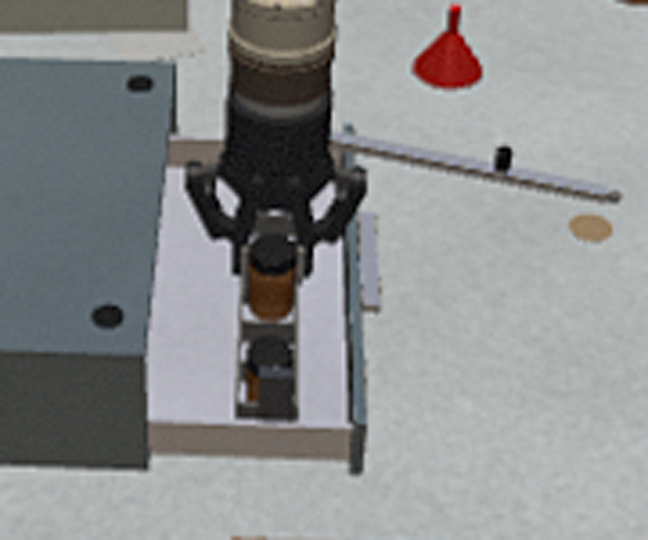

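Grip force dipped once, to 44.5 N, and the jar is still held upright. Its base's near edge is at (271,320), so I'll check whether it slipped.

Run:
```python
from h import *
r=lambda x,y:((x+.5)/3.6-.5+220,(y+.5)/3.6-.5+140)
for (u,v),y in(((271,320),-.0175),((271,367),.028)):
    o,d=ray("side",*r(u,v));k=(y-o[1])/d[1];print(o+d*k)
```

```text
[ 0.56046312 -0.0175      0.07537188]
[0.55768176 0.028      0.06938699]
```

>>> step_arm:
  targets: "-0.4 0 0 -0.03 0 0 0; -0.4 0 0 -0.06 0 0 0; -0.4 0 0 -0.09 0 0 0; -0.4 0 0 -0.105 0 0 0; -0.4 0 0 -0.115 0 0 0; -0.4 0 0 -0.122 0 0 0; -0.4 0 0 -0.122 0 0 0; -0.4 0 0 -0.122 0 0 0; -0.4 0 0 -0.122 0 0 0"

```text
clock: 11.08
eef_pos: [0.5614, -0.0361, 0.0434]
tool_rot: [0.693, 0.721, 0.001, 0.001]
ft_force: [-0.0, -0.1, 2.5]
grip_width: 0.0346
grasp_force: 61.1
```

>>> step_arm:
  targets: "0.3 0 0 0 0 0 0; 0.3 0 0 0 0 0 0; 0.3 0 0 0 0 0 0; 0.3 0 0 0 0 0 0; 0.3 0 0 0.05 0 0 0; 0.3 0 0 0.12 0 0 0; 0.3 0 0 0.18 0 0 0; 0.3 0 0 0.24 0 0 0; 0.3 0 0 0.25 0 0 0; 0.3 0 0 0.25 0 0 0"

```text
clock: 11.92
eef_pos: [0.5623, -0.0362, 0.1702]
tool_rot: [0.693, 0.721, 0.002, 0.002]
ft_force: [0.8, -0.2, -0.6]
grip_width: 0.0557
grasp_force: 0.0
```

>>> step_arm:
  targets: "0.41 -0.02 0.08 0 0 0 0; 0.41 -0.03 0.16 0 0 0 0; 0.41 -0.04 0.24 0 0 0 0; 0.41 -0.05 0.32 0 0 0 0; 0.41 -0.06 0.4 0 0 0 0; 0.41 -0.072 0.48 0 0 0 0; 0.41 -0.072 0.56 0 0 0 0; 0.41 -0.072 0.605 0 0 0 0; 0.41 -0.072 0.605 0 0 0 0; 0.41 -0.072 0.605 0 0 0 0"

```text
clock: 12.75
eef_pos: [0.523, 0.2673, 0.1649]
tool_rot: [0.692, 0.722, -0.002, -0.0]
ft_force: [-0.3, -0.4, -0.4]
grip_width: 0.0602
grasp_force: 0.0
```

Run:
```python
from h import *
t=bot.camera("top")[:,:,::-1].copy();s=bot.camera("side")[:,:,::-1].copy()
print(bot.get_obs()["eef_pos"])
for a,c,b in dark(t,250,210,290,235,60,40):print(a,c,b,onz("top",b[0]+5.9,b[1]+5.6,.074))
for a,c,b in dark(s,280,275,370,390,50,20):print("side",a,c.round(1),b,onz("side",*c,.053))
for a,c,b in dark(t,136,218,224,284,60,20):print("top",a,c.round(1),b,onz("top",b[0]+5.5,b[1]+5.5,.063))
```

```text
[0.52358678 0.26536808 0.16572762]
102 [260.41176471 222.54901961] [256 217  10  12] [0.5592 0.0086 0.074 ]
101 [277.12871287 222.18811881] [272 216  11  13] [ 0.5628 -0.0392  0.074 ]
side 56 [287.3 278.6] [280 275  13  13] [0.5699 0.146  0.053 ]
side 97 [327.1 278.8] [320 275  18  14] [0.4692 0.1375 0.053 ]
side 40 [301.8 315.3] [296 313  13   6] [0.5281 0.2539 0.053 ]
side 63 [302.  324.5] [295 319  15  10] [0.5265 0.2791 0.053 ]
side 70 [301.3 358. ] [295 347  16  18] [0.5244 0.3634 0.053 ]
side 89 [346.  357.9] [338 348  16  17] [0.4288 0.3546 0.053 ]
top 467 [158.5 233.8] [143 218  26  36] [0.5538 0.3503 0.063 ]
top 127 [177.  233.3] [171 228  13  12] [0.5246 0.2646 0.063 ]
```

>>> step_arm:
  targets: "0.41 0.003 0.002 -0.08 0 0 0; 0.41 0.003 0.002 -0.16 0 0 0; 0.41 0.003 0.002 -0.22 0 0 0; 0.41 0.003 0.002 -0.26 0 0 0; 0.41 0.003 0.002 -0.273 0 0 0; 0.41 0.003 0.002 -0.273 0 0 0; 0.41 0.003 0.002 -0.273 0 0 0; -0.4 0.003 0.002 -0.273 0 0 0; -0.4 0.003 0.002 -0.273 0 0 0; -0.4 0.003 0.002 -0.273 0 0 0"

```text
clock: 13.68
eef_pos: [0.5275, 0.2681, 0.0332]
tool_rot: [0.693, 0.721, 0.002, 0.001]
ft_force: [-0.2, -0.7, 4.2]
grip_width: 0.0346
grasp_force: 59.9
```

>>> step_arm:
  targets: "-0.4 0 0 0 0 0 0; -0.4 0 0 0 0 0 0; -0.4 0 0 0 0 0 0; -0.4 0 0 0.04 0 0 0; -0.4 0 0 0.1 0 0 0; -0.4 0 0 0.16 0 0 0; -0.4 0 0 0.22 0 0 0; -0.4 0 0 0.26 0 0 0; -0.4 0 0 0.26 0 0 0; -0.4 0 0 0.26 0 0 0"

```text
clock: 14.52
eef_pos: [0.5268, 0.2681, 0.1626]
tool_rot: [0.693, 0.721, 0.002, 0.001]
ft_force: [-0.2, 0.4, -1.3]
grip_width: 0.0345
grasp_force: 59.9
```

>>> step_arm:
  targets: "-0.4 0.01 -0.08 0 0 0 0; -0.4 0.02 -0.16 0 0 0 0; -0.4 0.03 -0.24 0 0 0 0; -0.4 0.04 -0.32 0 0 0 0; -0.4 0.05 -0.4 0 0 0 0; -0.4 0.06 -0.48 0 0 0 0; -0.4 0.07 -0.56 0 0 0 0; -0.4 0.073 -0.64 0 0 0 0; -0.4 0.073 -0.698 0 0 0 0; -0.4 0.073 -0.698 0 0 0 0"

```text
clock: 15.35
eef_pos: [0.5609, -0.0871, 0.1585]
tool_rot: [0.695, 0.719, -0.002, -0.001]
ft_force: [-0.0, 0.2, -1.3]
grip_width: 0.0347
grasp_force: 59.9
```

>>> step_arm:
  targets: "-0.4 0 0 0 0 0 0; -0.4 0 0 0 0 0 0; -0.4 0 0 -0.06 0 0 0; -0.4 0 0 -0.11 0 0 0; -0.4 0 0 -0.11 0 0 0; -0.4 0 0 -0.11 0 0 0; -0.4 0 0 -0.11 0 0 0; -0.4 0 0 -0.11 0 0 0"

```text
clock: 16.02
eef_pos: [0.5638, -0.0809, 0.1075]
tool_rot: [0.692, 0.721, 0.001, 0.001]
ft_force: [0.6, -0.5, -0.7]
grip_width: 0.0341
grasp_force: 60.1
```

>>> step_arm:
  targets: "-0.4 0 0 -0.03 0 0 0; -0.4 0 0 -0.06 0 0 0; -0.4 0 0 -0.09 0 0 0; -0.4 0 0 -0.11 0 0 0; -0.4 0 0 -0.12 0 0 0; -0.4 0 0 -0.127 0 0 0; -0.4 0 0 -0.127 0 0 0; -0.4 0 0 -0.127 0 0 0; -0.4 0 0 -0.127 0 0 0"

```text
clock: 16.77
eef_pos: [0.5639, -0.0816, 0.0441]
tool_rot: [0.693, 0.721, 0.001, 0.001]
ft_force: [-0.7, 0.8, 6.1]
grip_width: 0.0348
grasp_force: 60.3
```

>>> step_arm:
  targets: "0.3 0 0 0 0 0 0; 0.3 0 0 0 0 0 0; 0.3 0 0 0 0 0 0; 0.3 0 0 0 0 0 0; 0.3 0 0 0.05 0 0 0; 0.3 0 0 0.12 0 0 0; 0.3 0 0 0.18 0 0 0; 0.3 0 0 0.24 0 0 0; 0.3 0 0 0.25 0 0 0; 0.3 0 0 0.25 0 0 0"

```text
clock: 17.6
eef_pos: [0.5643, -0.0818, 0.1701]
tool_rot: [0.693, 0.721, 0.002, 0.002]
ft_force: [0.1, -0.4, 0.2]
grip_width: 0.0552
grasp_force: 0.0
```

>>> step_arm:
  targets: "0.41 -0.02 0.08 0 0 0 0; 0.41 -0.03 0.16 0 0 0 0; 0.41 -0.04 0.24 0 0 0 0; 0.41 -0.05 0.32 0 0 0 0; 0.41 -0.06 0.4 0 0 0 0; 0.41 -0.07 0.48 0 0 0 0; 0.41 -0.08 0.56 0 0 0 0; 0.41 -0.08 0.6 0 0 0 0; 0.41 -0.08 0.6 0 0 0 0; 0.41 -0.08 0.6 0 0 0 0"

```text
clock: 18.43
eef_pos: [0.521, 0.2193, 0.165]
tool_rot: [0.692, 0.722, -0.002, -0.001]
ft_force: [0.1, 0.2, 0.5]
grip_width: 0.0605
grasp_force: 0.0
```

Run:
```python
from h import *
t=bot.camera("top")[:,:,::-1].copy();s=bot.camera("side")[:,:,::-1].copy()
cv2.imwrite("pics/t4.png",t);cv2.imwrite("pics/s4.png",s)
print(bot.get_obs()["eef_pos"])
for a,c,b in dark(t,250,210,320,235,60,40):print(a,c,b,onz("top",b[0]+5.9,b[1]+5.6,.074))
for a,c,b in dark(s,280,300,370,390,50,20):print("side",a,c.round(1),b,onz("side",*c,.053))
for a,c,b in dark(t,136,218,224,284,60,20):print("top",a,c.round(1),b,onz("top",b[0]+5.5,b[1]+5.5,.063))
```

```text
[0.52161864 0.21748774 0.16575921]
100 [292.16 221.7 ] [287 215  11  13] [ 0.5663 -0.0841  0.074 ]
102 [260.41176471 222.25490196] [256 216  10  13] [0.5622 0.0086 0.074 ]
101 [276.91089109 221.79207921] [272 216  11  13] [ 0.5628 -0.0392  0.074 ]
side 66 [302.1 358.8] [295 348  16  16] [0.5225 0.3651 0.053 ]
side 91 [345.7 357.6] [338 348  16  17] [0.4294 0.3539 0.053 ]
top 366 [179.3 235. ] [170 218  17  37] [0.5547 0.2691 0.063 ]
```

View pics/t4.png

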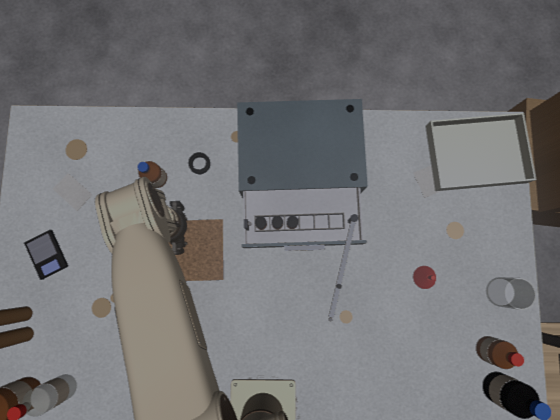

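Three jars stand in pockets 6 to 4, at (261,222), (277,222) and (292,222). The arm hides the last two on the mat, but the side view puts them where they were.

>>> step_arm:
  targets: "0.41 0.002 0.08 0 0 0 0; 0.41 0.003 0.16 0 0 0 0; 0.41 0.003 0.24 0 0 0 0; 0.41 0.003 0.279 0 0 0 0; 0.41 0.003 0.279 0 0 0 0; 0.41 0.003 0.279 -0.08 0 0 0; 0.41 0.003 0.279 -0.14 0 0 0; 0.41 0.003 0.279 -0.14 0 0 0; 0.41 0.003 0.279 -0.14 0 0 0; 0.41 0.003 0.279 -0.14 0 0 0"

```text
clock: 19.37
eef_pos: [0.5251, 0.357, 0.0987]
tool_rot: [0.694, 0.72, 0.001, 0.0]
ft_force: [-0.6, 0.3, 0.4]
grip_width: 0.0598
grasp_force: 0.0
```

Run:
```python
from h import *
s=bot.camera("side")[:,:,::-1].copy()
print(bot.get_obs()["eef_pos"])
cv2.imwrite("pics/s5.png",cv2.resize(s[250:400,190:390],None,fx=3.6,fy=3.6,interpolation=cv2.INTER_CUBIC))
```

```text
[0.52563466 0.35768126 0.09968488]
```

View pics/s5.png

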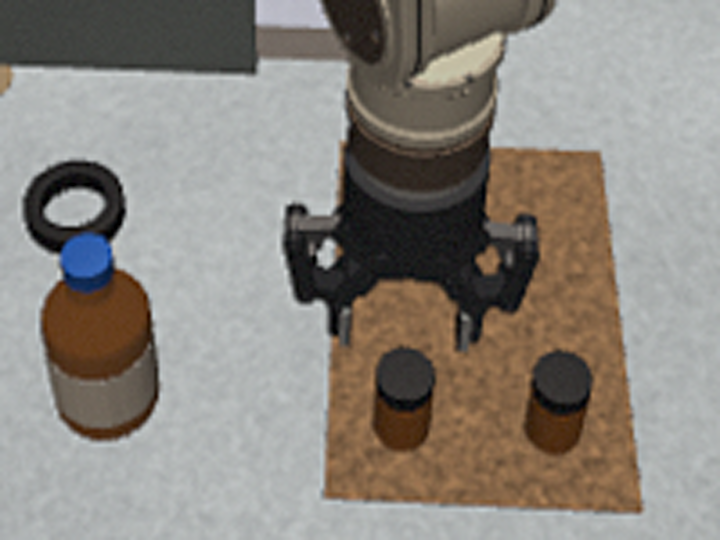

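The gripper straddles the jar (cap top at (405,370) in the crop), and the bottle is well clear on the left.

Run:
```python
from h import *
r=lambda x,y:((x+.5)/3.6-.5+190,(y+.5)/3.6-.5+250)
print(onz("side",*r(405,371),.063),onz("side",*r(562,374),.063))
o,d=ray("side",*r(403,450));print("jar base near",onz("side",*r(403,450),.003),onz("side",*r(553,453),.003))
```

```text
[0.5232 0.3566 0.063 ] [0.4302 0.3502 0.063 ]
jar base near [0.5212 0.374  0.003 ] [0.4298 0.3677 0.003 ]
```

>>> step_arm:
  targets: "0.41 -0.001 -0.002 -0.06 0 0 0; 0.41 -0.001 -0.002 -0.11 0 0 0; 0.41 -0.001 -0.002 -0.138 0 0 0; 0.41 -0.001 -0.002 -0.138 0 0 0; 0.41 -0.001 -0.002 -0.138 0 0 0; 0.41 -0.001 -0.002 -0.138 0 0 0; -0.4 -0.001 -0.002 -0.138 0 0 0; -0.4 -0.001 -0.002 -0.138 0 0 0; -0.4 -0.001 -0.002 -0.138 0 0 0; -0.4 -0.001 -0.002 -0.138 0 0 0"

```text
clock: 20.25
eef_pos: [0.5248, 0.358, 0.0307]
tool_rot: [0.693, 0.721, 0.002, 0.0]
ft_force: [-0.7, -0.0, 6.5]
grip_width: 0.0344
grasp_force: 59.9
```

>>> step_arm:
  targets: "-0.4 0 0 0 0 0 0; -0.4 0 0 0 0 0 0; -0.4 0 0 0 0 0 0; -0.4 0 0 0.04 0 0 0; -0.4 0 0 0.1 0 0 0; -0.4 0 0 0.16 0 0 0; -0.4 0 0 0.22 0 0 0; -0.4 0 0 0.26 0 0 0; -0.4 0 0 0.26 0 0 0; -0.4 0 0 0.26 0 0 0"

```text
clock: 21.08
eef_pos: [0.5243, 0.3576, 0.1601]
tool_rot: [0.693, 0.721, 0.002, 0.0]
ft_force: [0.7, -0.1, -0.7]
grip_width: 0.0344
grasp_force: 59.9
```

>>> step_arm:
  targets: "-0.4 0.01 -0.08 0 0 0 0; -0.4 0.02 -0.16 0 0 0 0; -0.4 0.03 -0.24 0 0 0 0; -0.4 0.04 -0.32 0 0 0 0; -0.4 0.05 -0.4 0 0 0 0; -0.4 0.06 -0.48 0 0 0 0; -0.4 0.07 -0.56 0 0 0 0; -0.4 0.08 -0.6 0 0 0 0; -0.4 0.082 -0.6 0 0 0 0; -0.4 0.082 -0.6 0 0 0 0"

```text
clock: 21.92
eef_pos: [0.5634, 0.0555, 0.1563]
tool_rot: [0.694, 0.72, -0.001, -0.001]
ft_force: [0.0, 0.7, -1.1]
grip_width: 0.0347
grasp_force: 60.0
```

>>> step_arm:
  targets: "-0.4 0 -0.08 0 0 0 0; -0.4 0 -0.16 0 0 0 0; -0.4 0 -0.24 0 0 0 0; -0.4 0 -0.32 0 0 0 0; -0.4 0 -0.369 0 0 0 0; -0.4 0 -0.369 0 0 0 0; -0.4 0 -0.369 -0.05 0 0 0; -0.4 0 -0.369 -0.1 0 0 0; -0.4 0 -0.369 -0.1 0 0 0; -0.4 0 -0.369 -0.1 0 0 0"

```text
clock: 22.75
eef_pos: [0.5626, -0.1254, 0.1062]
tool_rot: [0.692, 0.722, -0.001, -0.003]
ft_force: [-1.1, -0.1, -0.3]
grip_width: 0.0344
grasp_force: 60.0
```

>>> step_arm:
  targets: "-0.4 0 0 0 0 0 0; -0.4 0 0 0 0 0 0; -0.4 0 0 0 0 0 0"

```text
clock: 23.0
eef_pos: [0.5657, -0.1272, 0.11]
tool_rot: [0.693, 0.721, 0.001, 0.001]
ft_force: [-0.6, 1.1, -0.7]
grip_width: 0.0347
grasp_force: 60.0
```

>>> step_arm:
  targets: "-0.4 0 0 -0.03 0 0 0; -0.4 0 0 -0.06 0 0 0; -0.4 0 0 -0.09 0 0 0; -0.4 0 0 -0.115 0 0 0; -0.4 0 0 -0.125 0 0 0; -0.4 0 0 -0.134 0 0 0; -0.4 0 0 -0.134 0 0 0; -0.4 0 0 -0.134 0 0 0; -0.4 0 0 -0.134 0 0 0"

```text
clock: 23.75
eef_pos: [0.5649, -0.1276, 0.0421]
tool_rot: [0.693, 0.721, 0.0, 0.0]
ft_force: [0.4, -0.9, -0.9]
grip_width: 0.0347
grasp_force: 60.3
```

>>> step_arm:
  targets: "-0.4 0 0 -0.002 0 0 0; 0.3 0 0 -0.002 0 0 0; 0.3 0 0 -0.002 0 0 0; 0.3 0 0 -0.002 0 0 0; 0.3 0 0 0.05 0 0 0; 0.3 0 0 0.12 0 0 0; 0.3 0 0 0.18 0 0 0; 0.3 0 0 0.24 0 0 0; 0.3 0 0 0.25 0 0 0; 0.3 0 0 0.25 0 0 0"

```text
clock: 24.58
eef_pos: [0.5664, -0.1279, 0.1694]
tool_rot: [0.693, 0.721, 0.002, 0.003]
ft_force: [0.1, -0.2, 0.6]
grip_width: 0.0553
grasp_force: 0.0
```

>>> step_arm:
  targets: "0.41 -0.02 0.08 0 0 0 0; 0.41 -0.05 0.155 0 0 0 0; 0.41 -0.08 0.23 0 0 0 0; 0.41 -0.11 0.3 0 0 0 0; 0.41 -0.14 0.38 0 0 0 0; 0.41 -0.17 0.45 0 0 0 0; 0.41 -0.2 0.53 0 0 0 0; 0.41 -0.23 0.6 0 0 0 0; 0.41 -0.25 0.68 0 0 0 0; 0.41 -0.268 0.75 0 0 0 0"

```text
clock: 25.42
eef_pos: [0.4281, 0.2489, 0.1645]
tool_rot: [0.693, 0.721, -0.001, -0.001]
ft_force: [1.0, 0.3, 0.1]
grip_width: 0.0601
grasp_force: 0.0
```

>>> step_arm:
  targets: "0.41 0 0.08 0 0 0 0; 0.41 0 0.16 0 0 0 0; 0.41 0 0.205 0 0 0 0; 0.41 0 0.205 0 0 0 0; 0.41 0 0.205 0 0 0 0; 0.41 0 0.205 0 0 0 0; 0.41 0 0.205 0 0 0 0; 0.41 0 0.205 0 0 0 0; 0.41 0 0.205 0 0 0 0"

```text
clock: 26.17
eef_pos: [0.4307, 0.3488, 0.1663]
tool_rot: [0.694, 0.72, -0.0, 0.0]
ft_force: [0.5, 0.4, -0.1]
grip_width: 0.06
grasp_force: 0.0
```

Run:
```python
from h import *
t=bot.camera("top")[:,:,::-1].copy();s=bot.camera("side")[:,:,::-1].copy()
cv2.imwrite("pics/t6.png",t);cv2.imwrite("pics/s6.png",s)
print(bot.get_obs()["eef_pos"])
for a,c,b in dark(t,250,210,330,235,60,40):print(a,c,b,onz("top",b[0]+5.9,b[1]+5.6,.074))
for a,c,b in dark(s,280,300,370,390,50,20):print("side",a,c.round(1),b,onz("side",*c,.053))
```

```text
[0.4307129  0.3491724  0.16654316]
90 [307.54444444 221.05555556] [303 215  11  13] [ 0.5669 -0.1321  0.074 ]
97 [260.28865979 222.2371134 ] [256 217  10  12] [0.5592 0.0086 0.074 ]
102 [276.99019608 221.94117647] [272 216  11  13] [ 0.5628 -0.0392  0.074 ]
96 [292.05208333 221.82291667] [287 216  11  12] [ 0.5633 -0.0842  0.074 ]
side 540 [343.4 307.1] [321 300  49  28] [0.4305 0.2216 0.053 ]
side 58 [344.8 361.2] [338 355  16  10] [0.4316 0.3624 0.053 ]
```

>>> step_arm:
  targets: "0.41 0 0.002 -0.08 0 0 0; 0.41 0 0.002 -0.16 0 0 0; 0.41 0 0.002 -0.22 0 0 0; 0.41 0 0.002 -0.26 0 0 0; 0.41 0 0.002 -0.273 0 0 0; 0.41 0 0.002 -0.273 0 0 0; 0.41 0 0.002 -0.273 0 0 0; -0.4 0 0.002 -0.273 0 0 0; -0.4 0 0.002 -0.273 0 0 0; -0.4 0 0.002 -0.273 0 0 0"

```text
clock: 27.1
eef_pos: [0.4318, 0.3522, 0.0321]
tool_rot: [0.693, 0.721, 0.002, 0.0]
ft_force: [-0.6, 0.2, 4.5]
grip_width: 0.0347
grasp_force: 59.8
```

>>> step_arm:
  targets: "-0.4 0 0 0 0 0 0; -0.4 0 0 0 0 0 0; -0.4 0 0 0 0 0 0; -0.4 0 0 0.04 0 0 0; -0.4 0 0 0.1 0 0 0; -0.4 0 0 0.16 0 0 0; -0.4 0 0 0.22 0 0 0; -0.4 0 0 0.26 0 0 0; -0.4 0 0 0.26 0 0 0; -0.4 0 0 0.26 0 0 0"

```text
clock: 27.93
eef_pos: [0.4313, 0.3517, 0.1615]
tool_rot: [0.693, 0.721, 0.002, 0.0]
ft_force: [0.2, 0.7, -2.0]
grip_width: 0.0344
grasp_force: 59.9
```

>>> step_arm:
  targets: "-0.4 0.03 -0.075 0 0 0 0; -0.4 0.06 -0.15 0 0 0 0; -0.4 0.09 -0.22 0 0 0 0; -0.4 0.12 -0.3 0 0 0 0; -0.4 0.15 -0.37 0 0 0 0; -0.4 0.18 -0.45 0 0 0 0; -0.4 0.21 -0.52 0 0 0 0; -0.4 0.24 -0.6 0 0 0 0; -0.4 0.272 -0.67 0 0 0 0; -0.4 0.272 -0.7 0 0 0 0"

```text
clock: 28.77
eef_pos: [0.5676, -0.0038, 0.1575]
tool_rot: [0.695, 0.719, -0.001, 0.0]
ft_force: [0.5, 0.7, -1.3]
grip_width: 0.0344
grasp_force: 60.0
```

>>> step_arm:
  targets: "-0.4 0 -0.08 0 0 0 0; -0.4 0 -0.16 0 0 0 0; -0.4 0 -0.24 0 0 0 0; -0.4 0 -0.3 0 0 0 0; -0.4 0 -0.348 0 0 0 0; -0.4 0 -0.348 0 0 0 0; -0.4 0 -0.348 -0.05 0 0 0; -0.4 0 -0.348 -0.1 0 0 0; -0.4 0 -0.348 -0.1 0 0 0; -0.4 0 -0.348 -0.1 0 0 0"

```text
clock: 29.6
eef_pos: [0.5639, -0.1718, 0.1069]
tool_rot: [0.693, 0.721, -0.002, -0.003]
ft_force: [0.2, -1.4, -1.1]
grip_width: 0.0346
grasp_force: 60.1
```

>>> step_arm:
  targets: "-0.4 0 0 0 0 0 0; -0.4 0 0 0 0 0 0; -0.4 0 0 0 0 0 0"

```text
clock: 29.85
eef_pos: [0.5675, -0.173, 0.1113]
tool_rot: [0.693, 0.721, 0.001, 0.001]
ft_force: [0.4, -0.6, 0.4]
grip_width: 0.0344
grasp_force: 60.1
```

Lower to about 0.043.

>>> step_arm:
  targets: "-0.4 0 0 -0.03 0 0 0; -0.4 0 0 -0.06 0 0 0; -0.4 0 0 -0.09 0 0 0; -0.4 0 0 -0.115 0 0 0; -0.4 0 0 -0.126 0 0 0; -0.4 0 0 -0.134 0 0 0; -0.4 0 0 -0.134 0 0 0; -0.4 0 0 -0.134 0 0 0; -0.4 0 0 -0.134 0 0 0"

```text
clock: 30.6
eef_pos: [0.5669, -0.1732, 0.0437]
tool_rot: [0.693, 0.721, 0.0, 0.001]
ft_force: [-0.5, -1.5, -0.7]
grip_width: 0.0349
grasp_force: 60.3
```

>>> step_arm:
  targets: "-0.4 0 0 -0.002 0 0 0; 0.3 0 0 -0.002 0 0 0; 0.3 0 0 -0.002 0 0 0; 0.3 0 0 -0.002 0 0 0; 0.3 0 0 0.05 0 0 0; 0.3 0 0 0.12 0 0 0; 0.3 0 0 0.18 0 0 0; 0.3 0 0 0.24 0 0 0; 0.3 0 0 0.26 0 0 0; 0.3 0 0 0.26 0 0 0"

```text
clock: 31.43
eef_pos: [0.5687, -0.1737, 0.1766]
tool_rot: [0.693, 0.721, 0.002, 0.003]
ft_force: [0.1, -0.1, 0.1]
grip_width: 0.0553
grasp_force: 0.0
```

>>> step_arm:
  targets: "0.3 -0.06 0.05 0 0 0 0.15; 0.3 -0.12 0.1 0 0 0 0.3; 0.3 -0.18 0.15 0 0 0 0.45; 0.3 -0.24 0.2 0 0 0 0.6; 0.3 -0.3 0.25 0 0 0 0.75; 0.3 -0.35 0.3 0 0 0 0.9; 0.3 -0.4 0.35 0 0 0 1; 0.3 -0.4 0.4 0 0 0 1; 0.3 -0.4 0.4 0 0 0 1; 0.3 -0.4 0.4 0 0 0 1"

```text
clock: 32.27
eef_pos: [0.3653, 0.0277, 0.1716]
tool_rot: [0.363, 0.932, -0.001, -0.001]
ft_force: [-0.0, 0.2, -0.0]
grip_width: 0.0553
grasp_force: 0.0
```

Run:
```python
from h import *
t=bot.camera("top")[:,:,::-1].copy();s=bot.camera("side")[:,:,::-1].copy()
cv2.imwrite("pics/t7.png",t)
print(bot.get_obs()["eef_pos"])
for a,c,b in dark(t,250,210,380,330,60,20):print(a,c.round(1),b,onz("top",b[0]+5.9,b[1]+5.6,.074))
for a,c,b in dark(s,345,165,380,200,60,8):print("side",a,c.round(1),b,onz("side",*c,.1),onz("side",c[0],b[1]+1,.107))
a=cv2.resize(t[180:330,230:380],None,fx=4,fy=4,interpolation=cv2.INTER_CUBIC)
cv2.imwrite("pics/d7.png",a)
```

```text
[0.36617284 0.02663016 0.17193391]
105 [292.1 221.9] [287 215  11  14] [ 0.5663 -0.0841  0.074 ]
107 [307.7 221.3] [303 215  11  13] [ 0.5669 -0.1321  0.074 ]
108 [322.8 221.2] [317 215  12  13] [ 0.5674 -0.174   0.074 ]
97 [260.4 222.2] [256 217  10  12] [0.5592 0.0086 0.074 ]
105 [277. 222.] [272 216  11  13] [ 0.5628 -0.0392  0.074 ]
side 482 [371.4 182.8] [356 165  24  35] [ 0.337  -0.2187  0.1   ] [ 0.3317 -0.2996  0.107 ]
side 22 [358.8 184. ] [357 181   4   7] [ 0.3761 -0.2087  0.1   ] [ 0.377  -0.2095  0.107 ]
```

View pics/d7.png

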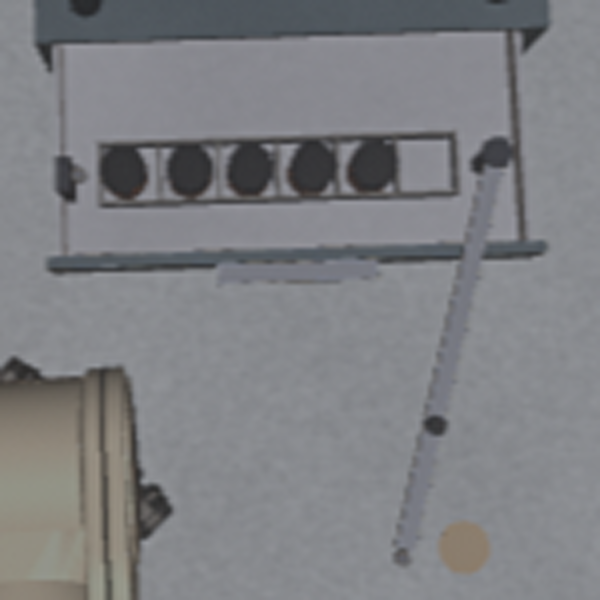

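All five jars stand in pockets 6 to 2 and the keeper knob is clear at (434,425). The drawer has shifted in by about 2 mm, which doesn't matter.

>>> step_arm:
  targets: "0.18 0.01 -0.08 0 0 0 0.15; 0.18 0.02 -0.16 0 0 0 0.3; 0.18 0.021 -0.24 0 0 0 0.45; 0.18 0.021 -0.32 0 0 0 0.62; 0.18 0.021 -0.4 0 0 0 0.62; 0.18 0.021 -0.476 0 0 0 0.62; 0.18 0.021 -0.476 0 0 0 0.62; 0.18 0.021 -0.476 -0.05 0 0 0.62; 0.18 0.021 -0.476 -0.05 0 0 0.62; 0.18 0.021 -0.476 -0.05 0 0 0.62"

```text
clock: 33.2
eef_pos: [0.375, -0.2115, 0.1462]
tool_rot: [0.13, 0.991, 0.001, -0.002]
ft_force: [-1.7, 0.2, 0.6]
grip_width: 0.0503
grasp_force: 0.0
```

>>> step_arm:
  targets: "0.18 0 0 0 0 0 0; 0.18 0 0 0 0 0 0; 0.18 0 0 0 0 0 0; 0.18 0 0 0 0 0 0"

```text
clock: 33.53
eef_pos: [0.3775, -0.2107, 0.1486]
tool_rot: [0.128, 0.992, -0.0, 0.001]
ft_force: [-0.2, 0.1, -0.3]
grip_width: 0.0506
grasp_force: 0.0
```

Run:
```python
from h import *
o=bot.get_obs();print(o["eef_pos"],o["tool_rot"])
s=bot.camera("side")[:,:,::-1].copy()
cv2.imwrite("pics/s8.png",cv2.resize(s[100:220,290:450],None,fx=4,fy=4,interpolation=cv2.INTER_CUBIC))
```

```text
[ 0.37750532 -0.21073394  0.14858915] [ 1.28288026e-01  9.91736646e-01 -3.04196227e-04  7.16896321e-04]
```

View pics/s8.png

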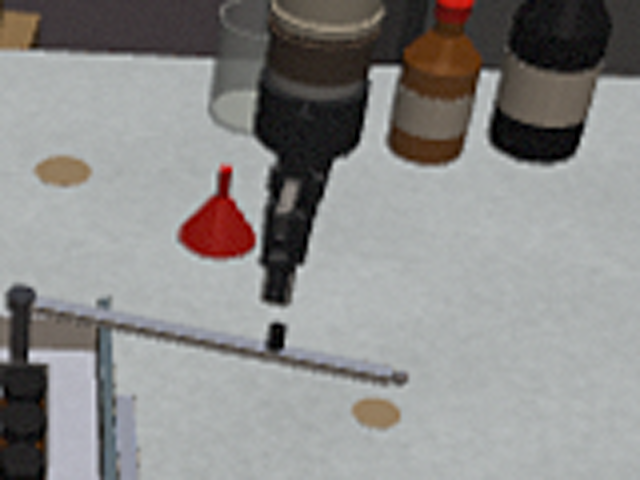

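The side crop shows the fingers in line with and above the knob at (277,335). Next I lower, close to a loose cage, and work out the arc.

>>> step_arm:
  targets: "0.18 0 0 -0.05 0 0 0; 0.18 0 0 -0.09 0 0 0; 0.18 0 0 -0.117 0 0 0; 0.18 0 0 -0.117 0 0 0; 0.18 0 0 -0.117 0 0 0; -0.45 0 0 -0.117 0 0 0; -0.45 0 0 -0.117 0 0 0; -0.45 0 0 -0.117 0 0 0; -0.45 0 0 -0.117 0 0 0; -0.45 0 0 -0.117 0 0 0"

```text
clock: 34.42
eef_pos: [0.3773, -0.2112, 0.0898]
tool_rot: [0.129, 0.992, -0.0, 0.001]
ft_force: [0.4, 0.1, -0.2]
grip_width: 0.0235
grasp_force: 0.0
```

Run:
```python
from h import *
o=bot.get_obs();e=o["eef_pos"];print(e,o["grip_width"],o["ft_force"])
H=np.array([.5736,-.2646]);d=np.array([-.0455,.999]);xd=np.array([.999,.0455])
K=lambda th:H+.205*(np.cos(th)*d-np.sin(th)*xd)
v=(e[:2]-H);th0=np.arctan2(-v@xd,v@d);print("th0",th0,np.linalg.norm(v))
def rows(a,b,n):
    for th in np.linspace(a,b,n+1)[1:]:
        q=(K(th)-K(a))/.5; print(round(th,3),q.round(3),"rot",round((th-a)/(np.pi/4),3))
rows(th0,.65,7);rows(.65,.10,7);print(K(.1),K(0),K(-.05))
```

```text
[ 0.37727752 -0.21124601  0.08984861] 0.02351566208561495 [ 0.41236059  0.06545246 -0.1504782 ]
th0 1.2599241014932128 0.20344327482379027
1.173 [0.011 0.034] rot -0.111
1.086 [0.025 0.067] rot -0.222
0.999 [0.041 0.099] rot -0.333
0.911 [0.061 0.129] rot -0.444
0.824 [0.082 0.157] rot -0.555
0.737 [0.107 0.183] rot -0.666
0.65 [0.133 0.207] rot -0.777
0.571 [0.026 0.02 ] rot -0.1
0.493 [0.052 0.037] rot -0.2
0.414 [0.081 0.053] rot -0.3
0.336 [0.11  0.066] rot -0.4
0.257 [0.141 0.077] rot -0.5
0.179 [0.172 0.085] rot -0.6
0.1 [0.203 0.091] rot -0.7
[ 0.54387371 -0.06175932] [ 0.5642725 -0.059805 ] [ 0.57451964 -0.05959476]
```

>>> step_arm:
  targets: "-0.45 0.011 0.034 0 0 0 -0.111; -0.45 0.025 0.067 0 0 0 -0.222; -0.45 0.041 0.099 0 0 0 -0.333; -0.45 0.061 0.129 0 0 0 -0.444; -0.45 0.082 0.157 0 0 0 -0.555; -0.45 0.107 0.183 0 0 0 -0.666; -0.45 0.133 0.207 0 0 0 -0.777; -0.45 0.133 0.207 0 0 0 -0.777; -0.45 0.133 0.207 0 0 0 -0.777"

```text
clock: 35.17
eef_pos: [0.4437, -0.1072, 0.0894]
tool_rot: [0.419, 0.908, -0.0, 0.0]
ft_force: [-0.4, 1.0, -0.1]
grip_width: 0.0235
grasp_force: 0.0
```

Run:
```python
from h import *
o=bot.get_obs();print(o["eef_pos"],o["grip_width"],o["ft_force"])
t=bot.camera("top")[:,:,::-1].copy();s=bot.camera("side")[:,:,::-1].copy()
cv2.imwrite("pics/s9.png",np.hstack([cv2.resize(s[140:260,240:400],None,fx=2.5,fy=2.5,interpolation=cv2.INTER_CUBIC),cv2.resize(t[190:310,230:390],None,fx=2.5,fy=2.5,interpolation=cv2.INTER_CUBIC)]))
```

```text
[ 0.44371715 -0.10719648  0.08936297] 0.02349560856384353 [-0.39332899  1.00374224 -0.09139087]
```

View pics/s9.png

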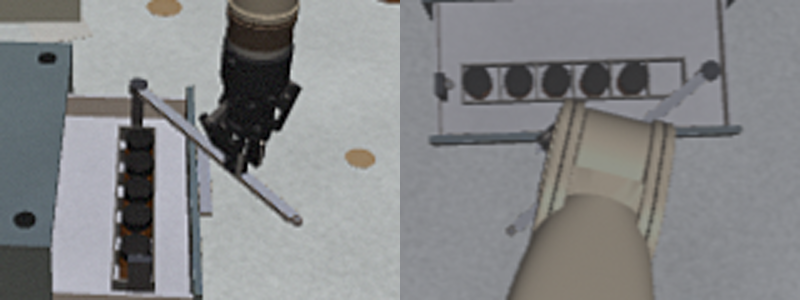

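The bar is following: both views show it about halfway, with the knob between the fingers and the jars undisturbed.

>>> step_arm:
  targets: "-0.45 0.026 0.02 0 0 0 -0.1; -0.45 0.052 0.037 0 0 0 -0.2; -0.45 0.081 0.053 0 0 0 -0.3; -0.45 0.11 0.066 0 0 0 -0.4; -0.45 0.141 0.077 0 0 0 -0.5; -0.45 0.172 0.085 0 0 0 -0.6; -0.45 0.203 0.091 0 0 0 -0.7; -0.45 0.203 0.091 0 0 0 -0.7; -0.45 0.203 0.091 0 0 0 -0.7; -0.45 0.203 0.091 0 0 0 -0.7"

```text
clock: 36.1
eef_pos: [0.5435, -0.0627, 0.089]
tool_rot: [0.651, 0.759, -0.001, -0.001]
ft_force: [0.3, -0.3, 0.2]
grip_width: 0.0235
grasp_force: 0.0
```

>>> step_arm:
  targets: "-0.45 0.01 0.001 0 0 0 -0.03; -0.45 0.02 0.002 0 0 0 -0.06; -0.45 0.03 0.003 0 0 0 -0.1; -0.45 0.036 0.003 0 0 0 -0.12; -0.45 0.042 0.003 0 0 0 -0.13; -0.45 0.042 0.003 0 0 0 -0.13; -0.45 0.042 0.003 0 0 0 -0.13"

```text
clock: 36.68
eef_pos: [0.5648, -0.0608, 0.0892]
tool_rot: [0.689, 0.725, -0.001, -0.001]
ft_force: [-4.3, 0.2, 1.9]
grip_width: 0.0237
grasp_force: 1.7
```

Run:
```python
from h import *
o=bot.get_obs();print(o["eef_pos"],o["grip_width"],o["ft_force"])
t=bot.camera("top")[:,:,::-1].copy();s=bot.camera("side")[:,:,::-1].copy()
cv2.imwrite("pics/s10.png",np.hstack([cv2.resize(s[140:260,220:380],None,fx=2.5,fy=2.5,interpolation=cv2.INTER_CUBIC),cv2.resize(t[190:310,230:390],None,fx=2.5,fy=2.5,interpolation=cv2.INTER_CUBIC)]))
```

```text
[ 0.56480603 -0.06083922  0.08917692] 0.023722450638434676 [-4.2664926   0.21295671  1.88531308]
```

View pics/s10.png

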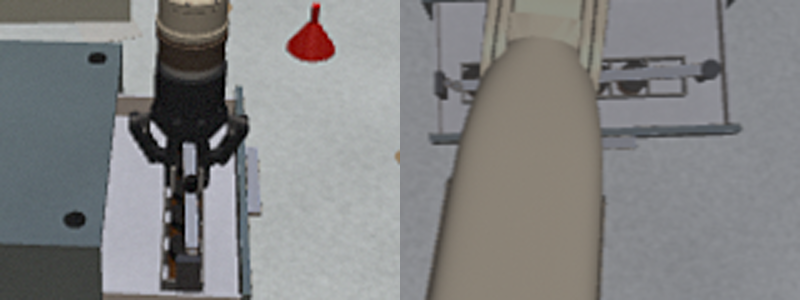

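The bar is nearly shut, with its nose close to the catch post, and the force shows it meeting the ball. I'll push on slowly.

>>> step_arm:
  targets: "-0.45 0.003 0 0 0 0 0; -0.45 0.006 0 0 0 0 0; -0.45 0.009 0 0 0 0 0; -0.45 0.012 0 0 0 0 0; -0.45 0.012 0 0 0 0 0; -0.45 0.012 0 0 0 0 0"

```text
clock: 37.28
eef_pos: [0.5724, -0.0605, 0.0892]
tool_rot: [0.689, 0.725, 0.0, 0.0]
ft_force: [-2.5, -0.3, 0.7]
grip_width: 0.0234
grasp_force: 1.3
```

```bash
cat > ang.py <<'E'
from h import *
# angle of bar in top view: bright bar pixels centreline vs tray row dir
o=bot.get_obs();print(o["eef_pos"].round(4),o["ft_force"].round(1),o["grasp_force"])
t=bot.camera("top")[:,:,::-1].copy();s=bot.camera("side")[:,:,::-1].copy()
cv2.imwrite("pics/t_last.png",t);cv2.imwrite("pics/s_last.png",s)
H=np.array([.5736,-.2646])
u=lambda n,p:proj(n,p).round(1)
d=np.array([-.0455,.999]);xd=np.array([.999,.0455])
for th in(0,.03,.06,.1):
    e=H+.296*(np.cos(th)*d-np.sin(th)*xd);print(th,"nose px top",u("top",[*e,.087]),"side",u("side",[*e,.087]))
g=cv2.cvtColor(t,cv2.COLOR_BGR2GRAY);g2=cv2.cvtColor(s,cv2.COLOR_BGR2GRAY)
print(g[208:236,244:258]);
E
python3 ang.py
```

```text
[ 0.5724 -0.0605  0.0892] [-2.5 -0.3  0.7] 1.2578800320625305
0 nose px top [254.1 221.7] side [294.1 237.7]
0.03 nose px top [254.2 224.7] side [297.4 237.7]
0.06 nose px top [254.4 227.6] side [300.7 237.7]
0.1 nose px top [254.9 231.6] side [305.1 237.6]
[[129 108 127 142 141 140 140 141 140 140 139 139 139 139]
 [136 114 127 141 141 140 140 140 140 139 139 139 139 138]
 [137 114 126 140 140 140 139 139 139 139 139 139 139 139]
 [136 115 127 140 140 139 141 141 141 141 140 139 139 141]
 [137 114 127 140 140 139 140 141 141 141 134 129 130 130]
 [137 114 127 140 140 139 139 140 140 135 109  86  77  74]
 [138 115 128 141 141 138 138 138 140 133 103  73  62  53]
 [138 117 128 142 143 140 139 140 140 134 105  84  68  51]
 [102  73  73 124 144 143 139 139 141 141 112  69  51  49]
 [ 80  59  57  88 130 142 140 139 141 141 110  63  45  47]
 [ 79  61  58  55  88 128 141 142 142 142 106  61  50  58]
 [ 80  63  62  65  84 104 130 141 141 140 115  99 103 122]
 [ 80  62  66  87  98  96  91  94  98 106 112 118 122 124]
 [ 81  63  64  78  92  97  85  88  95  97 108 118 123 122]
 [ 81  63  62  61  78 105 107  99  93  95 103 118 123 124]
 [ 81  64  64  54  60 124 141 113  91  98 105 119 115 111]
 [ 81  62  60  51  57 125 144 139 138 138 113  85  78  66]
 [ 99  51  44  43  55 125 142 140 140 140 113  95 124 107]
 [114  72  46  40  52 122 141 139 139 139 113  96 130 140]
 [139 110  77  69  75 122 141 139 138 140 118 102 113 120]
 [139 118 127 140 140 139 140 139 139 137 106  75  72  75]
 [137 115 118 137 141 140 139 138 138 138 123 113 112  96]
 [137 113 116 135 140 139 138 138 137 138 137 138 138 112]
 [137 113 116 135 140 139 139 138 137 137 138 138 128  97]
 [137 113 115 135 139 138 138 138 138 138 139 140 113  85]
 [137 114 116 134 139 139 139 138 139 140 141 141 108  83]
 [136 120 121 135 140 139 139 139 139 139 140 130  97  86]
 [136 121 121 135 140 140 139 138 138 139 139 113  84  89]]
```

>>> step_arm:
  targets: "-0.45 0.003 0 0 0 0 0; -0.45 0.006 0 0 0 0 0; -0.45 0.006 0 0 0 0 0; -0.45 0.006 0 0 0 0 0"

```text
clock: 37.72
eef_pos: [0.5751, -0.0604, 0.0892]
tool_rot: [0.689, 0.725, 0.0, -0.0]
ft_force: [-2.7, -0.3, 0.8]
grip_width: 0.0235
grasp_force: 1.5
```

>>> step_arm:
  targets: "0 -0.006 0 0 0 0 0; 0 -0.006 0 0 0 0 0; 0 -0.006 0 0 0 0 0; 0 -0.006 0 0.05 0 0 0; 0 -0.006 0 0.13 0 0 0; 0 -0.006 0 0.16 0 0 0; 0 -0.08 0 0.16 0 0 0; 0 -0.16 0 0.16 0 0 0; 0 -0.24 0 0.16 0 0 0; 0 -0.32 0 0.16 0 0 0"

```text
clock: 38.55
eef_pos: [0.4141, -0.0605, 0.1695]
tool_rot: [0.689, 0.725, 0.001, 0.001]
ft_force: [-0.1, -1.1, 0.8]
grip_width: 0.0429
grasp_force: 0.0
```

>>> step_arm:
  targets: "-1 -0.05 0 0 0 0 0; -1 -0.1 0 0 0 0 0; -1 -0.1 0 0 0 0 0; -1 -0.1 0 0 0 0 0; -1 -0.1 0 0 0 0 0; -1 -0.1 0 0 0 0 0"

```text
clock: 39.05
eef_pos: [0.3665, -0.0607, 0.1698]
tool_rot: [0.689, 0.725, 0.001, 0.001]
ft_force: [0.0, 0.4, -0.3]
grip_width: -0.0001
grasp_force: 0.0
```

Run:
```python
from h import *
print(bot.get_obs()["eef_pos"],bot.get_obs()["tool_rot"])
t=bot.camera("top")[:,:,::-1].copy();s=bot.camera("side")[:,:,::-1].copy()
cv2.imwrite("pics/s11.png",np.hstack([cv2.resize(s[160:280,240:340],None,fx=4,fy=4,interpolation=cv2.INTER_CUBIC),cv2.resize(t[170:290,240:340],None,fx=4,fy=4,interpolation=cv2.INTER_CUBIC)]))
```

```text
[ 0.36654645 -0.06067279  0.16979697] [6.89106378e-01 7.24659338e-01 6.63802049e-04 8.95839842e-04]
```

View pics/s11.png

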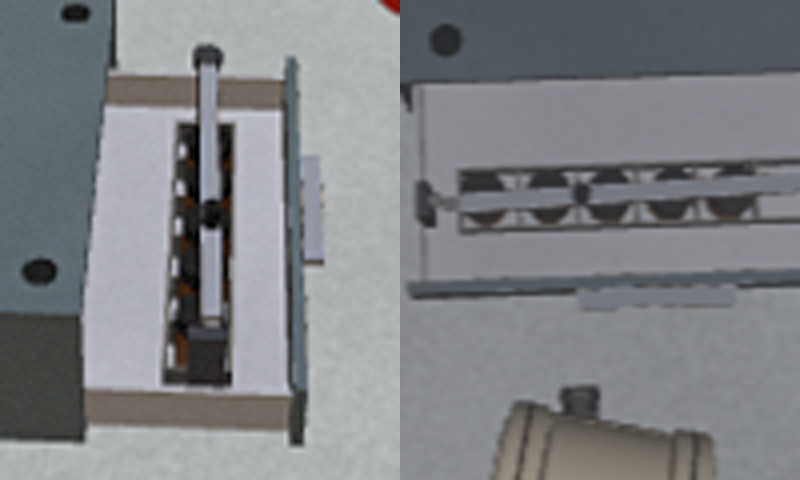

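Both views show the bar lying over the caps with its nose in the catch post at (440,203) in the right half. I'll check the angle numerically before the drawer.

```bash
cat > chk.py <<'E'
from h import *
t=bot.camera("top")[:,:,::-1].copy();g=cv2.cvtColor(t,cv2.COLOR_BGR2GRAY).astype(float)
def line(cols,z,lo,hi,fn):
    P=[]
    for c in cols:
        col=g[lo:hi,c];w=fn(col)
        if w is None: continue
        P.append(onz("top",c,lo+w,z)[:2])
    P=np.array(P);k=np.polyfit(P[:,1],P[:,0],1)
    r=P[:,0]-np.polyval(k,P[:,1]);k=np.polyfit(P[abs(r)<.003][:,1],P[abs(r)<.003][:,0],1)
    return k
def bright(col): # bar: bluish-bright band centroid between dark caps is messy; use weights
    w=np.clip(col-105,0,None);return (w*np.arange(len(col))).sum()/w.sum() if w.sum()>20 else None
def darkc(col):
    w=np.clip(125-col,0,None);return (w*np.arange(len(col))).sum()/w.sum() if w.sum()>20 else None
import sys
if __name__=="__main__":
    for c in range(256,346,8): print(c,g[208:234,c].astype(int))
E
python3 chk.py
```

```text
256 [139 139 140 141  90  51  64  49  46  50 100 123 123 124 122  71 107 129
 123  81  89 136 138 137 138 138]
264 [137 138 139 123  70  75  83  53  43  59 124 122 123 125  84  49  55  89
 115  74 113 138 135 135 134 136]
272 [137 137 137 117  63  87 105  84  64 106 121 120 124 129  71 113 138 139
 105  65 137 138 135 134 135 136]
280 [136 138 139 100  51  78  54  44  59 124 122 123 125  87  48  46  77 125
  95  72 139 140 138 136 136 137]
288 [136 137 133  82  62 114  73  55 108 111 116 119 131  62  44  53  79 130
  78  89 140 141 138 138 137 136]
296 [138 138 118  71  89 122  66  59 122 119 121 122  76  51  66 104 131 120
  69 115 139 140 139 140 138 138]
304 [138 140 113  63 103  84  58 101 119 120 121 129  64  46  45  50  75  97
  64 141 142 141 140 140 140 140]
312 [138 140  98  60 126  80  72 120 120 122 120  77  52  84 127 138 137  86
  84 141 141 140 141 140 139 140]
320 [139 131  85  64  81  56 103 120 120 121 128  64  50  53  46  53  72  69
 109 142 141 140 140 141 142 142]
328 [138 120  86  82  81  76 119 120 120 120  75  61  67  72  87  92  96  67
 139 142 140 140 140 140 140 141]
336 [138 108  62 114 141 129 120 119 119 123 117 139 139 139 140 141  99  71
 139 141 139 140 141 142 141 141]
344 [141 132 130 129 116 121 122 120 119  92 114 109 107 107 108 108  94 125
 142 141 140 140 140 140 140 140]
```

```bash
cat > ang2.py <<'E'
from h import *
t=bot.camera("top")[:,:,::-1].copy();g=cv2.cvtColor(t,cv2.COLOR_BGR2GRAY).astype(float)
def fit(P):
    P=np.array(P)[:,:2]
    for _ in range(3):
        k=np.polyfit(P[:,1],P[:,0],1);r=abs(P[:,0]-np.polyval(k,P[:,1]));P=P[r<=max(.0012,np.median(r)*2)]
    return k,len(P),r.max()
B=[];W=[];T=[]
def measure(v0=208):
  for c in range(258,334):
    col=g[v0:v0+26,c]
    for r in range(5,20):  # band of >=4 values 105..135 with low sides
        if all(100<col[r+j]<133 for j in range(3)):
            a=r
            while col[a-1]>95:a-=1
            b=r+2
            while col[b+1]>95 and b<22:b+=1
            if b-a in(3,4,5) and col[a-1]<90 and col[b+1]<90:
                up=a-(col[a]-95+0)/(1e-6+col[a]-col[a-1]) if 0 else a-1+(95-col[a-1])/(col[a]-col[a-1])
                dn=b+(col[b]-95)/(col[b]-col[b+1])
                B.append(onz("top",c,v0+(up+dn)/2,.087));break
    r=16+np.argmin(col[16:21]);w=np.clip(128-col[r-1:r+2],0,None)
    W.append(onz("top",c,v0+r+(w*[-1,0,1]).sum()/max(w.sum(),1),.037))
  for n,P in(("bar",B),("frontwall",W)):
    k,m,r=fit(P);print(n,"slope",k[0].round(4),"x@y=-.1",np.polyval(k,-.1).round(4),m,r.round(4))
measure()
E
python3 ang2.py
```

```text
bar slope -0.0762 x@y=-.1 0.5741 41 0.0006
frontwall slope -0.0193 x@y=-.1 0.5573 76 0.0054
```

The bar still sits about 0.03 rad open: the drawer slid in by about 10 mm instead of the catch giving way. I'll push the bar further out, near its nose, where the lever is longer, and a little more briskly.

>>> step_arm:
  targets: "-1 0.06 0.04 0 0 0 0; -1 0.13 0.08 0 0 0 0; -1 0.2 0.12 0 0 0 0; -1 0.26 0.151 0 0 0 0; -1 0.317 0.151 0 0 0 0; -1 0.317 0.151 0 0 0 0; -1 0.317 0.151 -0.06 0 0 0; -1 0.317 0.151 -0.12 0 0 0; -1 0.317 0.151 -0.15 0 0 0; -1 0.317 0.151 -0.15 0 0 0"

```text
clock: 40.08
eef_pos: [0.5197, 0.0148, 0.0899]
tool_rot: [0.689, 0.725, -0.003, -0.003]
ft_force: [-0.4, -1.1, -0.4]
grip_width: -0.0
grasp_force: 0.0
```

>>> step_arm:
  targets: "-1 0 0 -0.031 0 0 0; -1 0 0 -0.031 0 0 0; -1 0 0 -0.031 0 0 0; -1 0 0 -0.031 0 0 0; -1 0 0 -0.031 0 0 0"

```text
clock: 40.5
eef_pos: [0.5244, 0.0149, 0.0802]
tool_rot: [0.689, 0.725, 0.001, 0.001]
ft_force: [-0.3, -0.0, -0.3]
grip_width: 0.0
grasp_force: 0.0
```

>>> step_arm:
  targets: "-1 0.024 0 0 0 0 0; -1 0.048 0 0 0 0 0; -1 0.071 0 0 0 0 0; -1 0.071 0 0 0 0 0; -1 0.071 0 0 0 0 0"

```text
clock: 40.92
eef_pos: [0.561, 0.0152, 0.0804]
tool_rot: [0.689, 0.725, 0.002, 0.002]
ft_force: [2.3, 1.0, 3.3]
grip_width: 0.0
grasp_force: 1.6
```

Run:
```python
from h import *
o=bot.get_obs();print(o["eef_pos"],o["ft_force"])
t=bot.camera("top")[:,:,::-1].copy();s=bot.camera("side")[:,:,::-1].copy()
cv2.imwrite("pics/s12.png",np.hstack([cv2.resize(s[160:280,240:340],None,fx=4,fy=4,interpolation=cv2.INTER_CUBIC),cv2.resize(t[170:290,240:340],None,fx=4,fy=4,interpolation=cv2.INTER_CUBIC)]))
g=cv2.cvtColor(t,cv2.COLOR_BGR2GRAY)
for c in range(256,346,8): print(c,g[204:234,c])
```

```text
[0.56102361 0.01520868 0.08039899] [2.29675433 1.01987171 3.26239472]
256 [140 140 141 141 127 119 119 121 122 123 124 125 125 125 126 126 127 127
 126 127 128 127 128 128 128 128 128 128 129 128]
264 [138 139 140 140 142 143 144 145 146 146 145 139 121 108 109 113 115 116
 118 120 120 121 122 123 123 124 125 125 126 126]
272 [127 126 126 126 125 124 121 122 119 114 111 110 106 110 113 104 103 103
 106 111 111  97  83  94  92  91  93  98  94  94]
280 [136 135 135 135 138 140 107  54  57  58 125 123 123 125  93  53  49  47
  46  64 110  95  73 140 140 138 137 136 137 138]
288 [136 135 136 136 138 138  89  55 112  85 122 117 124 127  72  49  47  46
  53  78 116  84  92 141 141 138 138 137 137 137]
296 [135 135 137 138 140 123  70  68 121 126 121 118 123 129  63  48  53  67
 105 132 121  73 116 140 141 139 140 139 138 139]
304 [137 137 137 139 140 119  65  84  86 121 119 120 122 113  59  51  50  46
  49  65  90  65 141 143 140 140 140 140 140 138]
312 [136 136 136 138 141 102  55  99  93 120 119 121 121  67  49  53  86 128
 138 145  92  73 140 142 141 140 140 140 140 140]
320 [135 136 137 138 135  87  48  79  84 119 120 121 123  63  50  54  52  47
  53  67  69  94 142 141 141 140 141 142 141 140]
328 [138 137 137 138 124  87  80  92 119 120 120 119 102  60  60  68  73  93
  92  92  65 116 141 141 141 140 139 140 140 141]
336 [137 138 137 139 113  63 102 113 120 120 119 117  99 139 140 138 139 140
 141 103  61 139 141 140 139 140 142 141 141 140]
344 [138 138 139 140 132 132 130 121 121 121 120 120  86 118 117 108 107 107
 106 102 125 142 141 141 140 140 139 139 140 140]
```

The bar and row slopes now match (0.032 each in the picture), so the keeper has clicked shut and the drawer has barely moved. I'll back off, confirm, and move in front of the pull lip.

>>> step_arm:
  targets: "-1 -0.05 0 0 0 0 0; -1 -0.1 0 0 0 0 0; -1 -0.17 0 0.04 0 0 0; -1 -0.24 -0.06 0.06 0 0 0; -1 -0.3 -0.12 0.06 0 0 0; -1 -0.3 -0.19 0.06 0 0 0; -1 -0.3 -0.25 0.06 0 0 0; -1 -0.3 -0.25 0.06 0 0 0; -1 -0.3 -0.25 0.06 0 0 0"

```text
clock: 41.77
eef_pos: [0.4077, -0.1111, 0.1088]
tool_rot: [0.691, 0.723, -0.0, -0.0]
ft_force: [-1.2, 0.9, 0.2]
grip_width: 0.0003
grasp_force: 0.0
```

```bash
cat > fin.py <<'E'
from h import *
o=bot.get_obs();print(o["eef_pos"],o["ft_force"])
t=bot.camera("top")[:,:,::-1].copy();g=cv2.cvtColor(t,cv2.COLOR_BGR2GRAY)
s=bot.camera("side")[:,:,::-1].copy()
cv2.imwrite("pics/s13.png",np.hstack([cv2.resize(s[160:280,240:340],None,fx=4,fy=4,interpolation=cv2.INTER_CUBIC),cv2.resize(t[170:290,240:340],None,fx=4,fy=4,interpolation=cv2.INTER_CUBIC)]))
for c in (290,304,318): print(c,[round(onz("top",c,r,.058)[0],4) for r in (236,256)],g[236:256,c])
for c in (264,280,304,320): print(c,g[210:224,c])
for c in(260,304,345):print(onz("top",c,189.5,.124))
E
python3 fin.py
```

```text
[ 0.40766876 -0.11109555  0.10875282] [-1.21314893  0.94496141  0.17217226]
290 [np.float64(0.5214), np.float64(0.4614)] [142 121  90  87  92 118 121 120 120 119 113 138 138 136 134 134 138 138
 137 136]
304 [np.float64(0.5219), np.float64(0.4619)] [142 112  88  87  94 120 119 121 121 128 139 106  74  81  96 103 114 118
 123 126]
318 [np.float64(0.5224), np.float64(0.4624)] [126  94  88  90  94 119 121 122 121 111 139 138 136 136 135 136 137 115
  86  94]
264 [129  78  57  82 109 122 122 125 131  64  46  49  50  58]
280 [107  54  57  65 122 122 124 126  71  50  51  48  47  64]
304 [ 66  84  86 123 120 120 122  92  53  51  52  46  48  66]
320 [ 47  80 100 119 120 121 122  62  51  53  52  46  53  67]
[0.65   0.0137 0.124 ]
[ 0.6516 -0.1141  0.124 ]
[ 0.6531 -0.2334  0.124 ]
```

View pics/s13.png

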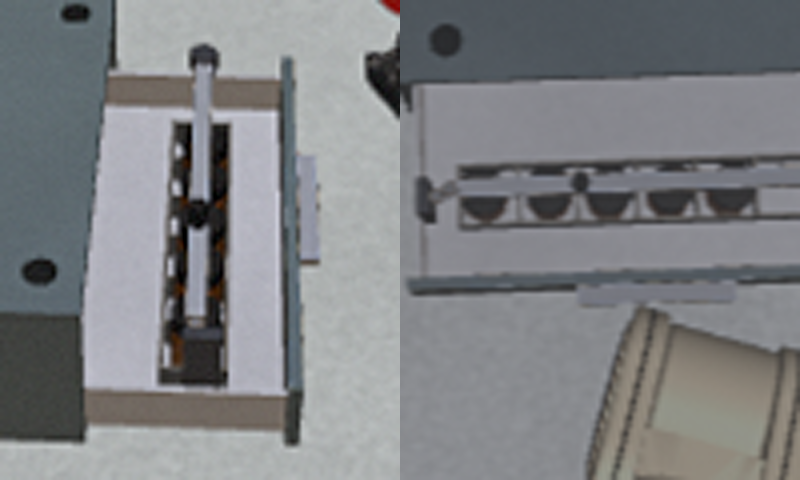

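Both views show the bar straight over the caps with its nose in the post, so the keeper is shut. The lip's front edge is at about (304,245.6) px, x≈0.493.

>>> step_arm:
  targets: "-1 0 -0.005 -0.05 0 0 0; -1 0.03 -0.005 -0.1 0 0 0; -1 0.06 -0.005 -0.118 0 0 0; -1 0.09 -0.005 -0.118 0 0 0; -1 0.12 -0.005 -0.118 0 0 0; -1 0.12 -0.005 -0.118 0 0 0; -1 0.12 -0.005 -0.118 0 0 0; -1 0.12 -0.005 -0.118 0 0 0"

```text
clock: 42.53
eef_pos: [0.4679, -0.1114, 0.0494]
tool_rot: [0.689, 0.725, -0.001, -0.001]
ft_force: [-0.3, -0.6, -0.2]
grip_width: 0.0
grasp_force: 0.0
```

>>> step_arm:
  targets: "-1 0.01 0 0 0 0 0; -1 0.024 0.001 0 0 0 0; -1 0.038 0.002 0 0 0 0; -1 0.052 0.002 0 0 0 0; -1 0.066 0.003 0 0 0 0; -1 0.08 0.004 0 0 0 0; -1 0.094 0.004 0 0 0 0; -1 0.108 0.005 0 0 0 0; -1 0.122 0.006 0 0 0 0; -1 0.136 0.006 0 0 0 0"

```text
clock: 43.37
eef_pos: [0.5374, -0.1092, 0.0496]
tool_rot: [0.689, 0.725, 0.0, -0.0]
ft_force: [-4.7, 1.9, 2.1]
grip_width: -0.0003
grasp_force: 2.3
```

>>> step_arm:
  targets: "-1 0.01 0.0005 0 0 0 0; -1 0.02 0.001 0 0 0 0; -1 0.03 0.001 0 0 0 0; -1 0.038 0.002 0 0 0 0; -1 0.046 0.002 0 0 0 0; -1 0.054 0.002 0 0 0 0; -1 0.06 0.003 0 0 0 0; -1 0.066 0.003 0 0 0 0; -1 0.072 0.003 0 0 0 0; -1 0.072 0.003 0 0 0 0"

```text
clock: 44.2
eef_pos: [0.5739, -0.108, 0.0498]
tool_rot: [0.689, 0.725, 0.0, 0.001]
ft_force: [-2.2, 0.8, -0.2]
grip_width: -0.0003
grasp_force: 1.0
```

>>> step_arm:
  targets: "-1 0.004 0 0 0 0 0; -1 0.008 0 0 0 0 0; -1 0.012 0 0 0 0 0; -1 0.016 0 0 0 0 0; -1 0.018 0 0 0 0 0; -1 0.018 0 0 0 0 0"

```text
clock: 44.7
eef_pos: [0.5782, -0.1079, 0.0496]
tool_rot: [0.689, 0.724, -0.002, -0.003]
ft_force: [-13.0, 2.4, 7.9]
grip_width: -0.0001
grasp_force: 6.4
```

The catch has been met (13 N). I keep going gently.

>>> step_arm:
  targets: "-1 0.003 0 0 0 0 0; -1 0.006 0 0 0 0 0; -1 0.009 0 0 0 0 0; -1 0.012 0.001 0 0 0 0; -1 0.015 0.001 0 0 0 0; -1 0.018 0.001 0 0 0 0; -1 0.018 0.001 0 0 0 0; -1 0.018 0.001 0 0 0 0"

```text
clock: 45.37
eef_pos: [0.5905, -0.1075, 0.0498]
tool_rot: [0.689, 0.725, -0.0, -0.0]
ft_force: [-5.2, 2.2, 1.3]
grip_width: 0.0001
grasp_force: 2.4
```

>>> step_arm:
  targets: "-1 0.003 0 0 0 0 0; -1 0.006 0 0 0 0 0; -1 0.009 0 0 0 0 0; -1 0.012 0.001 0 0 0 0; -1 0.012 0.001 0 0 0 0; -1 0.012 0.001 0 0 0 0"

```text
clock: 45.87
eef_pos: [0.5908, -0.1074, 0.0496]
tool_rot: [0.69, 0.724, -0.004, -0.004]
ft_force: [-18.5, 1.8, 10.8]
grip_width: -0.0002
grasp_force: 9.4
```

The tool no longer advances and the force has risen to 18.5 N, so the drawer is against its home stop. I'll back away and check.

>>> step_arm:
  targets: "-1 -0.03 0 0 0 0 0; -1 -0.08 0 0 0 0 0; -1 -0.15 0 0 0 0 0; -1 -0.22 0 0.05 0 0 0; -1 -0.3 0 0.1 0 0 0; -1 -0.38 0 0.15 0 0 0; -1 -0.4 0 0.2 0 0 0; -1 -0.4 0 0.2 0 0 0; -1 -0.4 0 0.2 0 0 0"

```text
clock: 46.62
eef_pos: [0.3998, -0.1084, 0.153]
tool_rot: [0.69, 0.724, 0.002, 0.005]
ft_force: [0.3, 0.1, -0.1]
grip_width: 0.0005
grasp_force: 0.0
```

Run:
```python
from h import *
o=bot.get_obs();print(o["eef_pos"],o["ft_force"])
t=bot.camera("top")[:,:,::-1].copy();s=bot.camera("side")[:,:,::-1].copy()
g=cv2.cvtColor(t,cv2.COLOR_BGR2GRAY)
cv2.imwrite("pics/s14.png",np.hstack([cv2.resize(s[160:280,240:340],None,fx=4,fy=4,interpolation=cv2.INTER_CUBIC),cv2.resize(t[150:270,240:340],None,fx=4,fy=4,interpolation=cv2.INTER_CUBIC)]))
for c in (290,304,318): print(c,g[180:222,c],[onz("top",c,r,.058)[0].round(4) for r in(205,210,215)])
```

```text
[ 0.39975474 -0.10839005  0.15295187] [ 0.29359882  0.1390367  -0.05823195]
290 [ 84  84  83  84  84  83  83  84  85  59  44  91 139 139 137 136 135 136
 136 138 140 103  86  86  90 119 120 120 115  89 137 140 139 137 138 137
 138 137 138 137 137 138] [np.float64(0.6161), np.float64(0.6007), np.float64(0.5853)]
304 [ 84  85  84  84  84  85  84  84  75  50  56 143 141 138 137 137 137 138
 140 140 119  89  84  89 120 119 119 119 124 116 137 137 135 134 136 137
 139 138 138 135 137 137] [np.float64(0.6166), np.float64(0.6012), np.float64(0.5858)]
318 [ 86  87  87  86  87  86  88  87  65  51  91 141 140 139 139 140 141 140
 140 141 117  88  84  79 118 119 120 118  90 137 141 139 138 138 138 135
 134 134 135 136 137 137] [np.float64(0.6171), np.float64(0.6017), np.float64(0.5863)]
```

View pics/s14.png

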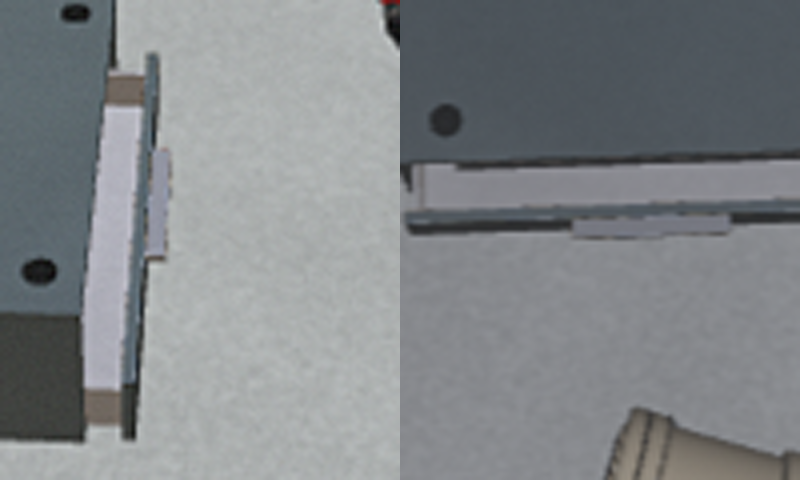

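Both views show only a strip of the drawer out. The lip face is at row 209, x≈0.603, matching the expected home position of 0.602. The arm is clear, so I hand in.

```bash
python3 -c "
from workcell import bot
print(bot.job_done())"
```

```text
the job is handed in; nothing more can be done
None
```

I handed the job in: all five jars stand in pockets 2–6, the keeper looked shut in the last views before the drawer covered it, and the drawer is pushed home against its stop; I got no verdict back, and I never went near the bottle, funnel or tape but did not re-measure them at the end.

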